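Pick the heavier blank on the pivot balance

TASK

Take the two steel blanks from under the rack's shelf and stand one on each dish of the pivot balance; let go of both and let the beam settle to see which side drops. Then stand the blank that dropped upright in the tray beside the one already there, and leave the lighter blank standing on its dish. Do not knock or lay any blank over, and leave the blank in the tray and the other objects around where they are.

Things in the scene. Friction and masses are not known exactly. Their poses are not given: they have to be found in the camera images.
- blank_1_mid (a point): centre (half-way up) of one of three plain turned steel blanks, alike outside: upright cylinder 32 mm in diameter, 56 mm tall, its z axis along the cylinder. They differ only in hidden mass, 0.09 to 0.27 kg. At the start two of the three, which ones varies, stand on the rack's deck and the third stands in the tray.
- blank_2_mid (a point): centre (half-way up) of one of three plain turned steel blanks, alike outside: upright cylinder 32 mm in diameter, 56 mm tall, its z axis along the cylinder. They differ only in hidden mass, 0.09 to 0.27 kg. At the start two of the three, which ones varies, stand on the rack's deck and the third stands in the tray.
- blank_3_mid (a point): centre (half-way up) of one of three plain turned steel blanks, alike outside: upright cylinder 32 mm in diameter, 56 mm tall, its z axis along the cylinder. They differ only in hidden mass, 0.09 to 0.27 kg. At the start two of the three, which ones varies, stand on the rack's deck and the third stands in the tray.
- balance: fixed stand of the pivot balance, near the middle of the bench: grey base plate 110 mm in x, 90 mm in y, with two uprights that reach 89 mm up; origin at the centre of its underside. The beam's pivot lies 75 mm above the origin, along the stand's x axis
- beam_pivot (a point): pivot of the balance's beam, a flat aluminium bar 270 mm long along its y axis, 20 mm wide; this point lies on the pivot and turns with the beam; +y is the left arm. At each end, 115 mm from the pivot, sits a shallow aluminium dish, flat inside, about 60 mm across inside and 76 mm over the rim; the rim rises 5 mm above its floor. Dishes are rigid with the beam and tilt with it
- beam (a joint): tilt of the beam in rad, 0 level, stops at +0.13 (left dish down by 15 mm) and -0.13 (right dish down); swings with little friction and damping 0.2 N m s/rad, so it takes about a second or two to swing over; empty, a weak spring levels it
- pan_left (a point): centre of the inner floor of the left (+y) dish, 115 mm from the pivot and level with it when the beam is level
- pan_right (a point): centre of the inner floor of the right (-y) dish, 115 mm from the pivot and level with it when the beam is level
- rack: fixed sheet-metal rack on the left; origin at the centre of its underside, open front towards its -x. Deck 160 mm (x) by 240 mm (y), 3 mm thick; back panel at x = +74 mm; a plywood shelf roofs it. The blanks stand on the deck under the shelf, 30 to 50 mm behind the shelf's front edge and 65 to 80 mm left and right of the middle: reach them from the front with a tilted tool
- rack_shelf (a point): middle of the lower front edge of the rack's plywood shelf, at x = -60 mm, 235 mm above the bench, axes as the rack's. The shelf is 240 mm wide, 12 mm thick and runs back 140 mm; two brackets hang 30 mm below it at y = +-100 mm, from 70 mm behind the edge; a bearing and a wood block lie on it
- keep_tray: fixed dark sheet-metal tray on the right, open on top, 89 mm (x) by 159 mm (y), 45 mm high; origin at the centre of its underside, floor 3 mm thick, clear inside 74 x 144 mm. One blank stands in it near its +y end; the rest of it is empty
- drill_chuck_mid (a point): centre of a loose bystander: steel drill chuck, 40 mm in diameter, 50 mm tall, standing on the rack's deck between the two blanks
- oil_bottle_mid (a point): centre of a loose bystander: black squeeze bottle with spout, 64 mm in diameter, 203 mm tall, behind the balance
- grease_cartridge_mid (a point): centre of a loose bystander: white and red upright cartridge, 54 mm in diameter, 218 mm tall, behind the balance to the right
- wood_block_mid (a point): centre of a loose bystander: wood block 48 x 68 x 22 mm, behind the balance to the left, beside a fixed vice
- scrub_brush_mid (a point): centre of a loose bystander: red brush 38 x 85 x 32 mm lying in front of the balance to the right
- extension_mid (a point): centre of a loose bystander: socket extension bar 18 x 75 x 16 mm lying in front of the rack, near fixed low perforated tool plates that stand along the front edge of the bench
Mind the look-alikes: they are no part of the job. What is shaped like the part that bears blank_2_mid but green or red is not meant.

How it is judged:
By the outcome, as a careful person would: the job done as asked, in the order asked, and still so for the second after the job is handed in, with the robot touching nothing.
It also fails if it takes over 72 s, if anything falls off the work surface, if the arm or the gripper's body presses on something with over 40 N, if the wrist force passes 120 N, or if a joint passes its speed limit or range.

ROBOT

A 6-joint arm with a two-finger parallel gripper is mounted at the origin on a cart in front of the work surface, level with it; the furniture and walls round the work are solid. World frame = base frame: x ahead of the robot, y to its left, z up, the work surface at z = 0. Lengths are in m, angles in rad, forces in N, time in s.
With the tool pointing down it reaches from about 0.375 to 0.975 m from the base axis. Payload 3.8 kg.
Tool frame: the origin (TCP) lies between the finger pads; the fingertips stand 25 mm ahead of it and the grasp point (between the pads) lies 6 mm ahead of it; z points along the fingers, y is the line along which they close (so a half turn about z gives the same grasp; the last joint's range is limited). The gripper opens to 85 mm and grips with 20 to 120 N. Pads are 22 mm wide; open, the fingers measure 114 mm over their backs; the gripper's body (76 mm by 85 mm) begins 54 mm behind the grasp point. The pads swing forward as they close: fully open they stand 13 mm farther back than shut.
Start: joints at [-1.206, 0.264, 1.604, -0, 1.274, -0.037], TCP at [0.264, -0.621, 0.256] pointing down, gripper open.
Joint ranges: [-2.63, 2.63], [-0.94, 2.18], [0.31, 2.57], [-1.31, 4.45], [0, 2.66], [-2.55, 2.55]. Speed limits (rad/s): [2.57, 2.57, 3.14, 3.14, 3.14, 3.14].

INTERFACE

Orientations are given as a unit quaternion [x, y, z, w].
In Python, from workcell import ctrl gives the robot as it stands.
- The arm moves only by the tool send_rows, never from a script. Its argument "deltas" is a list of rows, each an object with "xyz": the shift along the tool's x, y, z in m, a list of three; "dr": the turn, a rotation vector about the tool's x, y, z in rad, a list of three. A call has 1 to 10 rows; each row is the pose to reach, as a shift and turn from the pose commanded when the call began, along the tool's axes at that moment; what a row does not reach only later rows make up. A row lasts 1/12 s, in which the tool goes at most 41.7 mm and 7.16 degrees, less where a joint would pass 70% of its speed; a pose out of reach is approached as far as the arm can. A call with a gripper value outside its range is refused whole. "jaw" is the finger opening in m, from 0 to 0.0854, set as the call begins (left out, the last holds). The fingers move at their own pace and stop on an object; the grip force is fixed at half the most. Time passes only in rows, so rows that repeat a pose let the fingers close. It gives the time, the measured TCP pose, the force, the opening and the grip force at its end, in the units of the state.
- ctrl.get_state(): the state, without advancing time (a new reading comes with each control period).
- ctrl.camera(name): name is "scene" or "top" or "wrist"; returns the picture (480x640x3 uint8, red, green, blue); there is no depth.
- ctrl.calibration(name): a dict with "fx", "fy", "cx", "cy" (pixels), "k1" (the pictures are not rectified: a ray, as slopes to the right and down, at radius r is drawn at 1 + k1 r^2 times it, then the intrinsics apply), "R" (3x3) and "t" (3): a world point X has camera coordinates R X + t; the wrist camera has in their place "mount" (4x4, takes a point from camera to tool coordinates, whose origin is the TCP and whose axes are the flange's). Camera axes: x right, y down, z forward; pixel columns grow to the right and rows downward; lengths in m; the calibration is good to about 2 mm. A picture is of the moment at which its call begins: read the wrist's pose just before it. calibration takes no time and is no camera call.
- ctrl.finish_job(): hands the job in; it is judged then, once.
The state is a dict: "time": time; "joint_positions": joint angles; "joint_vel": joint speeds; "joint_torque": joint torques, N m; "eef_pos": TCP position; "eef_rot": TCP orientation; "ft_force": force on the tool from outside, world axes, zero at the start; "wrist_torque": the same for the moment, N m; "finger_gap": opening from 0.0 (shut) to 1.0 (fully open); "grip_force": force on a finger pad.
Only numpy, scipy, OpenCV 4.12 (cv2) and the standard library are available. Lean on these libraries where they do the work, as an engineer would, in place of code of your own. Each camera call takes 0.05 s, during which the arm holds its last target. There are 200 camera calls.

## Working session

There is one attempt and no reset: what is moved stays moved. The work goes in short steps, Python scripts to look and compute and a tool call to move; the robot and the scene stay as the last step left them, time stands still between calls to the robot, and variables do not carry over. Pictures are saved under pics/ and viewed, at most 10 in all, crops included, and the job is handed in when it is done.

Besides the shell and the picture viewer there is one more tool, called as name([rows], argument=value, ...), one row to a line, values as JSON. send_rows: Moves the arm, as the interface text tells. Its arguments: {"type":"object","properties":{"deltas":{"type":"array"},"jaw":{"type":"number"}},"required":["deltas"]}

```bash
ls; mkdir -p pics
cat > h.py <<'E'
import numpy as np, cv2
from workcell import ctrl
from scipy.spatial.transform import Rotation as Ro
def snap(name,fn,crop=None,scale=1):
    s=ctrl.get_state(); im=ctrl.camera(name)
    cv2.imwrite('pics/full_'+fn,im[:,:,::-1])
    if crop: x0,y0,x1,y1=crop; im=im[y0:y1,x0:x1]
    im=cv2.resize(im,None,fx=scale,fy=scale,interpolation=cv2.INTER_CUBIC)
    cv2.imwrite('pics/'+fn,im[:,:,::-1]); return s
def RT(name,s=None):
    c=ctrl.calibration(name)
    if 'mount' in c:
        T=np.eye(4);T[:3,:3]=Ro.from_quat(s['eef_rot']).as_matrix();T[:3,3]=s['eef_pos']
        M=np.linalg.inv(T@np.array(c['mount'])); return c,M[:3,:3],M[:3,3]
    return c,np.array(c['R']),np.array(c['t'])
def ray(name,uv,s=None):
    c,R,t=RT(name,s)
    K=np.array([[c['fx'],0,c['cx']],[0,c['fy'],c['cy']],[0,0,1.]])
    d=((uv[0]-c['cx'])/c['fx'],(uv[1]-c['cy'])/c['fy']); rd=np.hypot(*d); r=rd
    for _ in range(20): r=rd/(1+c['k1']*r*r)
    v=np.array([d[0]*r/rd,d[1]*r/rd,1]) if rd>0 else np.array([0,0,1.])
    v=R.T@v; return -R.T@t, v/np.linalg.norm(v)
def atz(name,uv,z,s=None):
    o,v=ray(name,uv,s); return o+v*(z-o[2])/v[2]
def proj(name,X,s=None):
    c,R,t=RT(name,s); p=R@np.array(X)+t; x,y=p[0]/p[2],p[1]/p[2]; f=1+c['k1']*(x*x+y*y)
    return np.array([c['fx']*x*f+c['cx'],c['fy']*y*f+c['cy']])
def tri(obs):
    A=np.zeros((3,3));b=np.zeros(3)
    for n,uv,s in obs:
        o,v=ray(n,uv,s);P=np.eye(3)-np.outer(v,v);A+=P;b+=P@o
    X=np.linalg.solve(A,b); return X,[np.round(proj(n,X,s)-uv,1) for n,uv,s in obs]
E
python3 - <<'E'
from h import *
np.set_printoptions(precision=4,suppress=True)
print(ctrl.get_state())
for n in('scene','top'):
    snap(n,n+'1.png'); o,v=ray(n,(320,240)); print(n,o,v)
print(ctrl.calibration('wrist'))
a=cv2.imread('pics/scene1.png');b=cv2.imread('pics/top1.png')
E
```

```text
pics
{'time': 0.0, 'joint_positions': array([-1.2059,  0.2648,  1.6054,  0.    ,  1.2737, -0.0369]), 'joint_vel': array([ 0.001 , -0.0002, -0.0014,  0.0007, -0.001 , -0.0007]), 'joint_torque': array([  0.0009, -51.5106, -36.7314,  -0.0003,   0.0128,  -0.    ]), 'eef_pos': array([ 0.2637, -0.6206,  0.255 ]), 'eef_rot': array([ 0.9799,  0.1995, -0.0002, -0.0011]), 'ft_force': array([-0.7435,  0.4748, -0.299 ]), 'wrist_torque': array([-0.0201, -0.0021,  0.0134]), 'grip_force': 0.0, 'finger_gap': 0.9999652979128246}
scene [-0.4689 -0.648   0.8096] [ 0.745   0.4703 -0.4731]
top [0.3852 0.0173 1.6005] [ 0.1109  0.0316 -0.9933]
{'fx': 352.79213019050246, 'fy': 352.79213019050246, 'cx': 315.6484965459919, 'cy': 231.78878026730345, 'k1': -0.071613808597924, 'mount': array([[ 0.0001, -0.9554, -0.2952,  0.0764],
       [ 1.    , -0.0001,  0.0006, -0.0001],
       [-0.0006, -0.2952,  0.9554, -0.1178],
       [ 0.    ,  0.    ,  0.    ,  1.    ]])}
```

View pics/scene1.png

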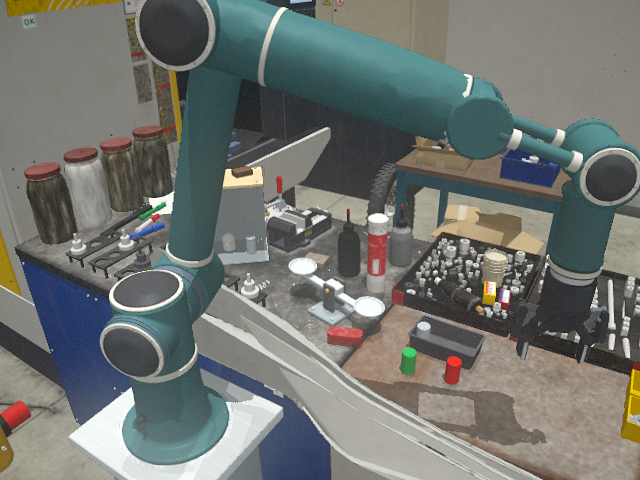

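View pics/top1.png

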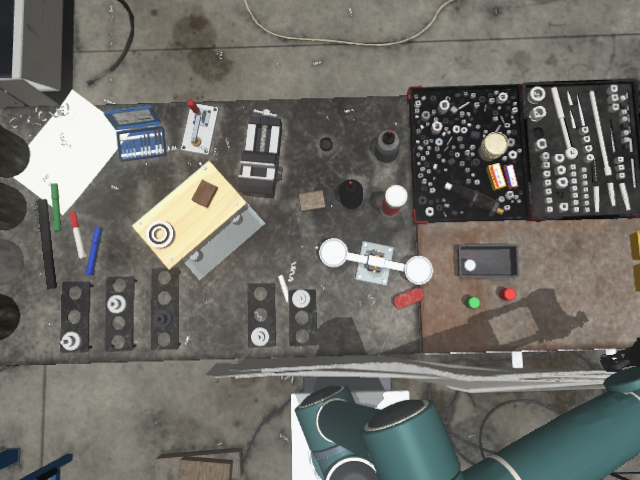

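The scene view shows the rack at about (240,220), the balance at (330,295), and the tray at (447,340) with its blank at (424,328). The green can (409,361) and red can (453,370) are look-alikes. The top view shows the shelf (132..250,162..266), the dishes at (333,252) and (418,270), and the tray blank at (470,265). Next: an enlarged crop of each.

Run:
```python
import cv2,numpy as np
a=cv2.imread('pics/scene1.png');b=cv2.imread('pics/top1.png')
e=lambda im,x0,y0,w,h,s:cv2.resize(im[y0:y0+h,x0:x0+w],(int(w*s),int(h*s)),interpolation=cv2.INTER_CUBIC)
o=np.zeros((600,800,3),np.uint8)
o[:300,:400]=e(a,195,155,100,75,4)       # scene rack upper
o[300:,:400]=e(a,195,215,100,75,4)
o[:300,400:]=e(b,125,155,160,120,2.5)     # top rack
o[300:,400:]=e(b,310,215,130,97.5.__int__(),3.077)[:300,:400] if 0 else cv2.resize(b[225:315,310:430],(400,300),interpolation=cv2.INTER_CUBIC)
cv2.imwrite('pics/c1.png',o)
```

```text
(no output)
```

View pics/c1.png

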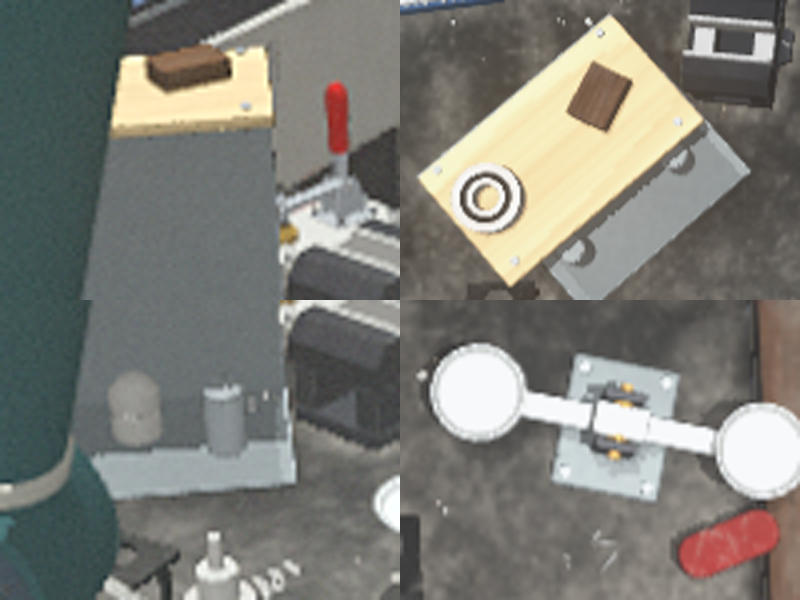

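Run:
```python
from h import *
np.set_printoptions(precision=4,suppress=True)
P=[atz('top',p,.247) for p in[(246.2,204.2),(169.8,269.8),(132.2,225.8),(209.8,160.6)]]
for p in P: print(p)
print([np.linalg.norm(P[i]-P[(i+1)%4]) for i in range(4)])
dl=atz('top',(333.4,252.3),.08);dr=atz('top',(418.6,270),.08);print('dish',dl,dr,np.linalg.norm(dl-dr))
d=P[0]-P[1];ax=np.array([d[1],-d[0]]);
y=(P[1]-P[0]+P[2]-P[3]);y/=np.linalg.norm(y);x=np.array([y[1],-y[0],0]);th=np.arctan2(x[1],x[0])
C=sum(P)/4; org=C-x*.010;print('x axis',x,'y',y,'yaw',th,'rack org',org)
for k,p in (('dr',(264.2,224.2)),):print('deck fr right',atz('top',p,.003),org+x*-.08-y*.12)
# blank right from scene: top centre, bottom centre
for p,z in(((250.5,237.5),.059),((251.5,252.5),.003)):
    X=atz('scene',p,z);r=X-org;print('blankR',X,'rack',r@x,r@y)
for p in((237,219),(196,255)):
    X=atz('top',p,.059);r=X-org;print('top',X,r@x,r@y)
a=cv2.imread('pics/top1.png')[225:315,440:560]
b=cv2.imread('pics/top1.png')[165:285,165:285]
o=np.hstack([cv2.resize(a,(480,360),interpolation=2),cv2.resize(b,(360,360),interpolation=2)[:, :320]])
cv2.imwrite('pics/c2.png',o)
```

```text
[0.6268 0.2332 0.247 ]
[0.4764 0.4134 0.247 ]
[0.5829 0.5028 0.247 ]
[0.7351 0.3193 0.247 ]
[np.float64(0.23474632874603737), np.float64(0.1390981638751826), np.float64(0.23847244320857316), np.float64(0.1383784357767011)]
dish [0.5213 0.0311 0.08  ] [ 0.4684 -0.1907  0.08  ] 0.2281050780305945
x axis [0.7689 0.6394 0.    ] y [-0.6394  0.7689 -0.    ] yaw 0.6937165280809674 rack org [0.5976 0.3608 0.247 ]
deck fr right [0.6123 0.2224 0.003 ] [0.6128 0.2174 0.247 ]
blankR [0.6205 0.2916 0.059 ] rack -0.026577092084262746 -0.06782500849682323
blankR [0.6242 0.2962 0.003 ] rack -0.020846499760958734 -0.06664197751007163
top [0.6206 0.2883 0.059 ] -0.028612184303000537 -0.07043497090518262
top [0.5266 0.3987 0.059 ] -0.030375383646675656 0.07455167788266602
```

View pics/c2.png

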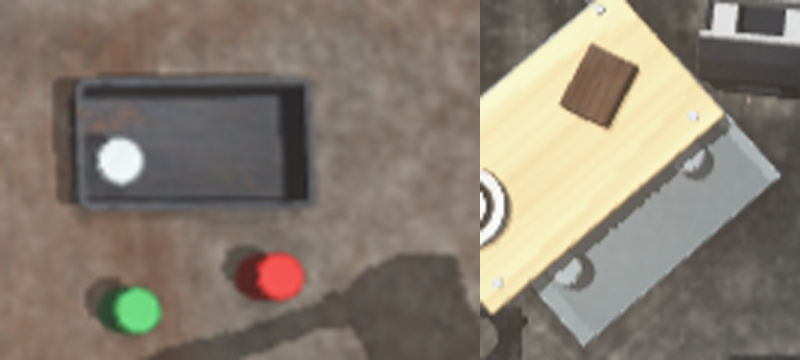

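The tray rim corners read (460,245), (517,245.5), (518,277) and (460,277), with its blank top at (470,265). The green and red cans at (474,303) and (510,294) in the top view stand outside the tray and aren't meant.

Candidates that could be taken for a rack blank:
- Rack right, scene (250,240): a plain steel cylinder with a flat top. Chosen.
- Rack left, top (196,255). Chosen.
- Drill chuck, scene (229,242): domed, in the middle.
- Tray blank (424,328).
- Green can (409,361) and red can (453,370).

The crop confirms the right one. I'll check the left one with the wrist camera.

```bash
cat >> h.py <<'E'
def Rt(psi,th,roll=0):
    p,t=np.radians([psi,th]);c,s=np.cos,np.sin
    z=np.array([s(t)*c(p),s(t)*s(p),-c(t)]);x=np.array([c(t)*c(p),c(t)*s(p),s(t)])
    R=np.column_stack([x,np.cross(z,x),z])
    return Ro.from_rotvec(roll*np.array([c(p),s(p),0])).as_matrix()@R
def delta(p,R,p0=None,R0=None):
    if p0 is None:
        s=ctrl.get_state();p0=s['eef_pos'];R0=Ro.from_quat(s['eef_rot']).as_matrix()
    print('xyz',np.round(R0.T@(np.array(p)-p0),4).tolist(),'dr',np.round(Ro.from_matrix(R0.T@R).as_rotvec(),4).tolist())
X=np.array([.7689,.6394,0]);Y=np.array([-.6394,.7689,0]);ORG=np.array([.5976,.3608,0])
def rack(x,y,z): return ORG+X*x+Y*y+np.array([0,0,z])
G=.006
def tcp(g,R): return np.array(g)-R[:,2]*G   # TCP for a grasp point
E
python3 - <<'E'
from h import *
np.set_printoptions(precision=4,suppress=True)
P=[atz('top',p,.045) for p in[(460,245),(517,245.5),(518,277),(460,277)]]
for p in P:print(p)
print([np.linalg.norm(P[i]-P[(i+1)%4]) for i in range(4)],sum(P)/4,'blank',atz('top',(470,265),.059))
p1=[.45,-.25,.3];R1=Rt(23,0);delta(p1,R1)
p2=rack(-.25,0,.17);R2=Rt(39.7,45);print(p2);delta(p2,R2,np.array(p1),R1)
E
```

```text
[ 0.5344 -0.3098  0.045 ]
[ 0.5286 -0.4622  0.045 ]
[ 0.4442 -0.4592  0.045 ]
[ 0.4485 -0.3051  0.045 ]
[np.float64(0.15252893159276165), np.float64(0.08448080732449552), np.float64(0.15420804180384637), np.float64(0.08601049363623632)] [ 0.4889 -0.3841  0.045 ] blank [ 0.479  -0.3304  0.059 ]
xyz [0.3164, -0.2684, -0.0444] dr [-0.002, -0.0001, 0.0003]
[0.4054 0.201  0.17  ]
xyz [0.1351, -0.4325, 0.13] dr [0.1144, 0.7797, -0.2763]
```

send_rows([
  {"xyz": [0.316, -0.268, -0.044], "dr": [0, 0, 0]},
  {"xyz": [0.316, -0.268, -0.044], "dr": [0, 0, 0]},
  {"xyz": [0.316, -0.268, -0.044], "dr": [0, 0, 0]},
  {"xyz": [0.316, -0.268, -0.044], "dr": [0, 0, 0]},
  {"xyz": [0.316, -0.268, -0.044], "dr": [0, 0, 0]},
  {"xyz": [0.316, -0.268, -0.044], "dr": [0, 0, 0]},
  {"xyz": [0.316, -0.268, -0.044], "dr": [0, 0, 0]},
  {"xyz": [0.316, -0.268, -0.044], "dr": [0, 0, 0]},
  {"xyz": [0.316, -0.268, -0.044], "dr": [0, 0, 0]},
  {"xyz": [0.316, -0.268, -0.044], "dr": [0, 0, 0]},
], jaw=0.054)

```text
time: 0.93
eef_pos: [0.4501, -0.249, 0.3001]
eef_rot: [0.98, 0.199, -0.0, -0.0]
ft_force: [1.0, 0.3, 0.5]
finger_gap: 0.633
grip_force: 0.0
```

send_rows([
  {"xyz": [0.135, -0.432, 0.13], "dr": [0.114, 0.78, -0.276]},
  {"xyz": [0.135, -0.432, 0.13], "dr": [0.114, 0.78, -0.276]},
  {"xyz": [0.135, -0.432, 0.13], "dr": [0.114, 0.78, -0.276]},
  {"xyz": [0.135, -0.432, 0.13], "dr": [0.114, 0.78, -0.276]},
  {"xyz": [0.135, -0.432, 0.13], "dr": [0.114, 0.78, -0.276]},
  {"xyz": [0.135, -0.432, 0.13], "dr": [0.114, 0.78, -0.276]},
  {"xyz": [0.135, -0.432, 0.13], "dr": [0.114, 0.78, -0.276]},
  {"xyz": [0.135, -0.432, 0.13], "dr": [0.114, 0.78, -0.276]},
  {"xyz": [0.135, -0.432, 0.13], "dr": [0.114, 0.78, -0.276]},
  {"xyz": [0.135, -0.432, 0.13], "dr": [0.114, 0.78, -0.276]},
])

```text
time: 1.77
eef_pos: [0.4269, 0.1434, 0.1985]
eef_rot: [0.87, 0.314, 0.357, -0.129]
ft_force: [1.5, -0.2, -0.2]
finger_gap: 0.636
grip_force: 0.0
```

Run:
```python
from h import *
print(ctrl.get_state()['joint_positions'])
delta(rack(-.25,0,.17),Rt(39.7,45))
```

```text
[-0.10511973 -0.49691639  2.56960019  0.91343592  0.68963596  0.15492521]
xyz [-0.0057, -0.058, 0.0345] dr [-0.0013, 0.0069, -0.0004]
```

send_rows([
  {"xyz": [0.01, -0.058, 0.085], "dr": [0, 0.007, 0]},
  {"xyz": [0.01, -0.058, 0.085], "dr": [0, 0.007, 0]},
  {"xyz": [0.01, -0.058, 0.085], "dr": [0, 0.007, 0]},
  {"xyz": [0.01, -0.058, 0.085], "dr": [0, 0.007, 0]},
])

```text
time: 2.1
eef_pos: [0.44, 0.2351, 0.1418]
eef_rot: [0.869, 0.318, 0.353, -0.134]
ft_force: [-0.3, -0.1, -0.0]
finger_gap: 0.631
grip_force: 0.0
```

```bash
cat > kin.py <<'E'
from h import *
from scipy.optimize import least_squares
D=[([-1.2059,.2648,1.6054,0,1.2737,-.0369],[.2637,-.6206,.255],[.9799,.1995,-.0002,-.0011]),
([-0.10511973,-0.49691639,2.56960019,0.91343592,0.68963596,0.15492521],[.4269,.1434,.1985],[.87,.314,.357,-.129])]
s=ctrl.get_state();D.append((s['joint_positions'],s['eef_pos'],s['eef_rot']))
rz=lambda a:Ro.from_euler('z',a).as_matrix();ry=lambda a:Ro.from_euler('y',a).as_matrix()
def fk(j,k,s4=1,s6=1,o6=np.pi/2):
    a1,h,L2,ax,az,L=k
    R1=rz(j[0]);p=R1@[a1,0,h];R2=R1@ry(j[1]);p=p+R2@[0,0,L2]
    R3=R2@ry(j[2]);p=p+R3@[ax,0,az];R=R3@rz(s4*j[3])@ry(j[4])@rz(s6*j[5]+o6)
    return p+R@[0,0,L],R
if __name__=='__main__':
  np.set_printoptions(precision=4,suppress=True)
  for s4 in(1,-1):
   for s6 in(1,-1):
    for o in(np.pi/2,-np.pi/2):
     e=[np.degrees((Ro.from_matrix(fk(j,[0]*6,s4,s6,o)[1]).inv()*Ro.from_quat(q)).magnitude()) for j,p,q in D]
     if max(e)<4:
        f=lambda k:np.concatenate([fk(j,k,s4,s6,o)[0]-p for j,p,q in D]+[(k-[0,.35,.45,0,.45,.2])*1e-3])
        r=least_squares(f,[0,.35,.45,0,.45,.2]);print(s4,s6,o,e,r.x,np.abs(r.fun[:9]).max())
E
python3 - <<'E'
from h import *
s=snap('wrist','w1.png'); print(s['eef_pos'],s['eef_rot'],s['joint_positions'])
import pickle;pickle.dump(s,open('s1.pkl','wb'))
E
python3 kin.py
```

```text
[0.43999521 0.23509406 0.14176762] [ 0.86947384  0.31827309  0.35326489 -0.13387081] [ 0.22581559 -0.29036054  2.57087753  1.16887748  0.3639241   0.07620872]
1 1 1.5707963267948966 [np.float64(0.007418890277715261), np.float64(0.06969016451179347), np.float64(2.1586221004774497e-14)] [-0.0556  0.3258  0.5373  0.0286  0.6263  0.3791] 0.023104438816905465
```

View pics/w1.png

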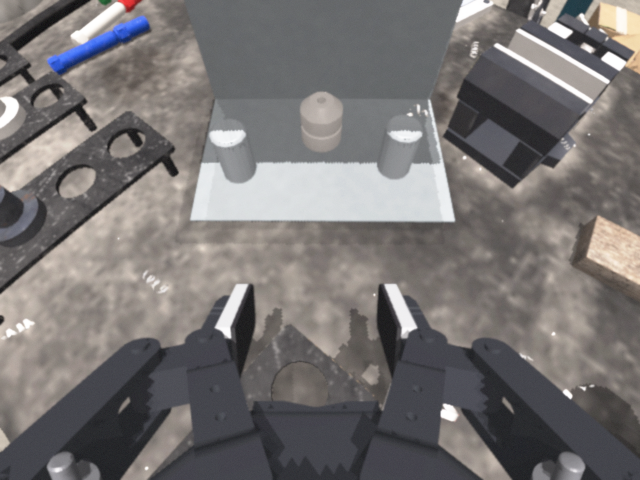

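Wrist view: left blank top (228,133), bottom (239,174). Right blank top (405,130), bottom (396,169). The chuck is domed, in the middle (321,120). Deck front corners are at (192,219) and (454,221).

Run:
```python
from h import *
import pickle;s=pickle.load(open('s1.pkl','rb'))
np.set_printoptions(precision=4,suppress=True)
r=lambda P:np.array([(P-ORG)@X,(P-ORG)@Y])
for n,uv,z in(('L top',(228,133),.059),('L bot',(239,176),.003),('R top',(405,130),.059),('R bot',(396,171),.003),('chuck',(321,110),.053),('deckL',(192,219),.003),('deckR',(454,221),.003)):
    P=atz('wrist',uv,z,s);print(n,P,r(P))
```

```text
L top [0.5282 0.4062 0.059 ] [-0.0243  0.0793]
L bot [0.5249 0.4055 0.003 ] [-0.0273  0.0808]
R top [0.6253 0.2957 0.059 ] [-0.0203 -0.0678]
R bot [0.6273 0.2932 0.003 ] [-0.0204 -0.0709]
chuck [0.6025 0.3677 0.053 ] [0.0082 0.0022]
deckL [0.4641 0.4039 0.003 ] [-0.0751  0.1185]
deckR [0.6154 0.2216 0.003 ] [-0.0753 -0.1184]
```

Run:
```python
from h import *
R=Rt(39.7,45);g=np.array([.626,.2945,.038])
p=tcp(g-X*.09+[0,0,.012],R);q=tcp(g,R)
delta(p,R);delta(q,R,p,R)
```

```text
xyz [0.0002, 0.0733, 0.1233] dr [-0.0124, 0.0099, 0.0024]
xyz [0.0552, -0.0001, 0.0721] dr [0.0, 0.0, 0.0]
```

send_rows([
  {"xyz": [0.0, 0.073, 0.123], "dr": [-0.012, 0.01, 0.002]},
  {"xyz": [0.0, 0.073, 0.123], "dr": [-0.012, 0.01, 0.002]},
  {"xyz": [0.0, 0.073, 0.123], "dr": [-0.012, 0.01, 0.002]},
  {"xyz": [0.0, 0.073, 0.123], "dr": [-0.012, 0.01, 0.002]},
  {"xyz": [0.0, 0.073, 0.123], "dr": [-0.012, 0.01, 0.002]},
  {"xyz": [0.0, 0.073, 0.123], "dr": [-0.012, 0.01, 0.002]},
])

```text
time: 2.65
eef_pos: [0.5581, 0.229, 0.0533]
eef_rot: [0.871, 0.31, 0.36, -0.128]
ft_force: [-0.1, 0.3, -0.7]
finger_gap: 0.63
grip_force: 0.0
```

Run:
```python
from h import *
s=snap('wrist','w2.png');R=Rt(39.7,45);g=np.array([.626,.2945,.038]);print(s['eef_pos'],s['joint_positions'])
delta(tcp(g,R),R)
print(proj('wrist',[.626,.2945,.059],s))
import pickle;pickle.dump(s,open('s2.pkl','wb'))
```

```text
[0.55805187 0.22904985 0.05331543] [ 0.15565341  0.16168499  2.4036542   1.91241535  0.38740991 -0.75788715]
xyz [0.0553, -0.0064, 0.0728] dr [0.0056, -0.0006, -0.0059]
[299.3799137  135.49493688]
```

View pics/w2.png

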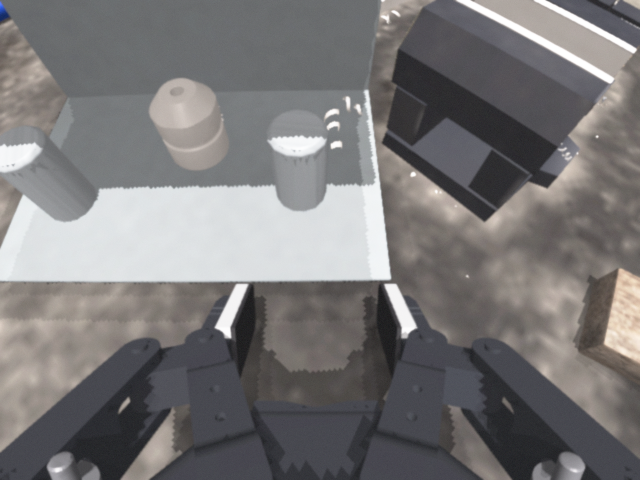

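The right blank's top centre is at (297,132), within 3 px of the prediction. Going in.

send_rows([
  {"xyz": [0.014, -0.005, 0.018], "dr": [0.005, 0, -0.005]},
  {"xyz": [0.028, -0.006, 0.036], "dr": [0.005, 0, -0.005]},
  {"xyz": [0.042, -0.006, 0.055], "dr": [0.005, 0, -0.005]},
  {"xyz": [0.055, -0.006, 0.073], "dr": [0.005, 0, -0.005]},
  {"xyz": [0.055, -0.006, 0.073], "dr": [0.005, 0, -0.005]},
  {"xyz": [0.055, -0.006, 0.073], "dr": [0.005, 0, -0.005]},
])

```text
time: 3.2
eef_pos: [0.6224, 0.2936, 0.0465]
eef_rot: [0.867, 0.315, 0.363, -0.13]
ft_force: [-0.8, 0.4, -0.5]
finger_gap: 0.637
grip_force: 0.0
```

send_rows([
  {"xyz": [0, 0, 0], "dr": [0, 0, 0]},
  {"xyz": [0, 0, 0], "dr": [0, 0, 0]},
  {"xyz": [0, 0, 0], "dr": [0, 0, 0]},
  {"xyz": [0, 0, 0], "dr": [0, 0, 0]},
  {"xyz": [0, 0, 0], "dr": [0, 0, 0]},
  {"xyz": [0, 0, 0], "dr": [0, 0, 0]},
], jaw=0.02)

```text
time: 3.7
eef_pos: [0.6216, 0.2934, 0.045]
eef_rot: [0.868, 0.315, 0.362, -0.13]
ft_force: [-3.2, -2.5, 5.9]
finger_gap: 0.354
grip_force: 59.4
```

Run:
```python
from h import *
s=ctrl.get_state();print(s['eef_pos'],s['eef_rot'],s['joint_positions'].tolist(),s['finger_gap'],s['grip_force'])
R=Ro.from_quat(s['eef_rot']).as_matrix();print(R[:,2],'grasp',s['eef_pos']+G*R[:,2])
print('up15,back in tool', R.T@[0,0,.012], R.T@np.array([-.769*.13,-.639*.13,.03]))
```

```text
[0.62156559 0.29339329 0.04496332] [ 0.86773403  0.31464081  0.36207536 -0.13015469] [0.2657212044923879, 0.2991542814103422, 2.245097749385345, 2.0108787792340914, 0.331321018072587, -0.7749153694772226] 0.35360444873926855 59.431608617305756
[ 0.54646627  0.45372667 -0.70392238] grasp [0.62484439 0.29611565 0.04073978]
up15,back in tool [ 8.52329012e-03  2.36167754e-05 -8.44706859e-03] [-0.07018692 -0.00014394 -0.11343898]
```

```bash
cat > kin2.py <<'E'
from kin import *
D=[D[0],D[1],([0.22581559,-0.29036054,2.57087753,1.16887748,0.3639241,0.07620872],[.43999521,.23509406,.14176762],0),
([0.15565341,0.16168499,2.4036542,1.91241535,0.38740991,-0.75788715],[.55805187,.22904985,.05331543],0),
([0.2657212,0.29915428,2.24509775,2.01087878,0.33132102,-0.77491537],[.62156559,.29339329,.04496332],0)]
def fk2(j,k):
    a1,h,L2,ax,az,ly,L,w=k
    R1=rz(j[0]);p=R1@[a1,ly,h];R2=R1@ry(j[1]);p=p+R2@[0,0,L2]
    R3=R2@ry(j[2]);p=p+R3@[ax,0,az];R4=R3@rz(j[3]);R5=R4@ry(j[4]);R=R5@rz(j[5]+np.pi/2)
    return p+R5@[w,0,L],R
np.set_printoptions(precision=4,suppress=True)
k0=np.array([0,.35,.45,0,.45,0,.2,0])
f=lambda k:np.concatenate([fk2(j,k)[0]-p for j,p,q in D]+[(k-k0)*1e-3])
r=least_squares(f,k0);K=r.x
lo=np.array([-2.63,-.94,.31,-1.31,0,-2.55]);hi=np.array([2.63,2.18,2.57,4.45,2.66,2.55])
def ik(p,R,seed):
    def e(j):
        q,Q=fk2(j,K);return np.concatenate([(q-p)*5,Ro.from_matrix(Q.T@R).as_rotvec()])
    s=least_squares(e,np.clip(seed,lo+.01,hi-.01),bounds=(lo,hi));return s.x,np.linalg.norm(s.fun)
if __name__=='__main__':
    print(K,np.abs(r.fun[:15]).max())
    j0=np.array(D[4][0])
    for nm,d in(('L',[.5213,.0311]),('R',[.4684,-.1907])):
      for psi in range(-120,181,15):
        R=Rt(psi,45);best=min((ik(tcp([*d,.117],R),R,sd) for sd in(j0,[0,0,2,0,1,0],[0,0,2,2,1,-1],[0,0,2,3,1,-1.5],[0,.3,1.6,-1,1,1])),key=lambda t:t[1])
        if best[1]<.02:print(nm,psi,best[0],round(best[1],4),'margin',np.minimum(best[0]-lo,hi-best[0]).min().round(2))
E
python3 kin2.py
```

```text
[-0.      0.2518  0.512   0.0013  0.5663  0.0249  0.3226  0.0001] 2.0878337595148233e-05
L -120 [ 0.3128  0.4827  1.7653 -0.494   1.5367 -2.1206] 0.0 margin 0.43
L -105 [ 0.3749  0.4156  1.8668 -0.612   1.4269 -2.2335] 0.0 margin 0.32
L 0 [ 0.0175 -0.2147  2.57   -0.9669  0.011   2.55  ] 0.0065 margin 0.0
L 15 [-0.1812 -0.1941  2.5588  1.4392  0.3107 -0.1855] 0.0 margin 0.01
L 30 [-0.3351 -0.1161  2.4966  1.2921  0.5905 -0.3546] 0.0 margin 0.07
L 45 [-0.4225 -0.0111  2.4004  1.1449  0.8124 -0.4949] 0.0 margin 0.17
L 60 [-0.4543  0.0982  2.2848  1.0021  0.9921 -0.6099] 0.0 margin 0.29
L 75 [-0.4468  0.202   2.1608  0.8676  1.1462 -0.711 ] 0.0 margin 0.41
L 90 [-0.413   0.2967  2.0364  0.7414  1.2838 -0.8083] 0.0 margin 0.53
L 105 [-0.3616  0.381   1.9176  0.6209  1.4079 -0.9093] 0.0 margin 0.65
L 120 [-0.2985  0.4538  1.8096  0.5029  1.5179 -1.0186] 0.0 margin 0.76
L 135 [-0.2275  0.5137  1.7173  0.384   1.611  -1.139 ] 0.0 margin 0.85
L 150 [-0.1514  0.5593  1.6453  0.2618  1.6831 -1.2714] 0.0 margin 0.92
L 165 [-0.0723  0.5891  1.5975  0.1353  1.73   -1.4144] 0.0 margin 0.93
L 180 [
[... 438 characters left out ...]
0.1472  2.228   0.8998  1.1089 -0.6948] 0.0 margin 0.34
R 60 [-0.8859  0.2459  2.1045  0.772   1.2463 -0.793 ] 0.0 margin 0.47
R 75 [-0.8365  0.3336  1.9853  0.6506  1.3702 -0.892 ] 0.0 margin 0.58
R 90 [-0.774   0.4095  1.8758  0.5326  1.4807 -0.9975] 0.0 margin 0.69
R 105 [-0.7028  0.4728  1.7806  0.4146  1.5757 -1.1129] 0.0 margin 0.79
R 120 [-0.626   0.5221  1.7042  0.2943  1.6515 -1.2396] 0.0 margin 0.87
R 135 [-0.5456  0.5561  1.6504  0.1703  1.7041 -1.3768] 0.0 margin 0.92
R 150 [-0.4635  0.5736  1.6223  0.043   1.73   -1.5214] 0.0 margin 0.93
R 165 [-0.3811  0.574   1.6217 -0.0853  1.7272 -1.6687] 0.0 margin 0.88
R 180 [-0.3     0.5573  1.6485 -0.2122  1.6956 -1.8129] 0.0 margin 0.74
```

```bash
cat >> kin2.py <<'E'
def js(p,R,seed):
    j,e=ik(np.array(p),R,seed);print('  ik',np.round(j,2),round(e,4));return j
E
python3 - <<'E'
from kin2 import *
s=ctrl.get_state();p0=s['eef_pos'];R0=Ro.from_quat(s['eef_rot']).as_matrix();j=s['joint_positions']
a=p0-X*.13+[0,0,.04];delta(a,R0,p0,R0);j=js(a,R0,j)
R=Rt(60,45)@Rt(39.7,45).T@R0
R=Rt(60,45)
b=tcp([.5216,.0316,.113+.08],R);delta(b,R,a,R0);j=js(b,R,j)
c=tcp([.5216,.0316,.1125],R);delta(c,R,b,R);j=js(c,R,j)
E
```

```text
xyz [-0.0631, -0.0001, -0.1205] dr [0.0, 0.0, 0.0]
  ik [ 0.11  0.02  2.47  1.69  0.4  -0.57] 0.0
xyz [-0.0038, 0.1389, -0.1629] dr [0.2511, -0.0041, -0.2472]
  ik [-0.45 -0.03  2.24  0.92  1.09 -0.44] 0.0
xyz [-0.0569, 0.0, 0.0569] dr [0.0, 0.0, 0.0]
  ik [-0.45  0.11  2.29  1.01  0.99 -0.62] 0.0
```

send_rows([
  {"xyz": [0.004, 0, -0.004], "dr": [0, 0, 0]},
  {"xyz": [0.0085, 0, -0.0085], "dr": [0, 0, 0]},
  {"xyz": [-0.01, 0, -0.025], "dr": [0, 0, 0]},
  {"xyz": [-0.03, 0, -0.055], "dr": [0, 0, 0]},
  {"xyz": [-0.05, 0, -0.085], "dr": [0, 0, 0]},
  {"xyz": [-0.063, 0, -0.12], "dr": [0, 0, 0]},
  {"xyz": [-0.063, 0, -0.12], "dr": [0, 0, 0]},
  {"xyz": [-0.063, 0, -0.12], "dr": [0, 0, 0]},
])

```text
time: 4.37
eef_pos: [0.5202, 0.2094, 0.0839]
eef_rot: [0.868, 0.314, 0.361, -0.13]
ft_force: [0.2, -0.6, -1.4]
finger_gap: 0.353
grip_force: 59.9
```

send_rows([
  {"xyz": [-0.004, 0.139, -0.163], "dr": [0.251, -0.004, -0.247]},
  {"xyz": [-0.004, 0.139, -0.163], "dr": [0.251, -0.004, -0.247]},
  {"xyz": [-0.004, 0.139, -0.163], "dr": [0.251, -0.004, -0.247]},
  {"xyz": [-0.004, 0.139, -0.163], "dr": [0.251, -0.004, -0.247]},
  {"xyz": [-0.004, 0.139, -0.163], "dr": [0.251, -0.004, -0.247]},
  {"xyz": [-0.004, 0.139, -0.163], "dr": [0.251, -0.004, -0.247]},
  {"xyz": [-0.004, 0.139, -0.163], "dr": [0.251, -0.004, -0.247]},
  {"xyz": [-0.004, 0.139, -0.163], "dr": [0.251, -0.004, -0.247]},
  {"xyz": [-0.004, 0.139, -0.163], "dr": [0.251, -0.004, -0.247]},
])

```text
time: 5.12
eef_pos: [0.5201, 0.0284, 0.1957]
eef_rot: [0.8, 0.462, 0.331, -0.192]
ft_force: [-0.2, 0.1, -2.3]
finger_gap: 0.354
grip_force: 60.2
```

Run:
```python
from kin2 import *
s=snap('wrist','w3.png')
import pickle;pickle.dump(s,open('s3.pkl','wb'))
print(s['ft_force'],s['joint_positions']);R=Rt(60,45);delta(tcp([.5216,.0316,.1125],R),R)
print('pan proj',proj('wrist',[.5216,.0316,.075],s),proj('wrist',[.5216,.0316,.159],s))
```

```text
[-0.1843  0.0781 -2.3263] [-0.4513 -0.0262  2.2377  0.9192  1.0897 -0.4439]
xyz [-0.0562, 0.0011, 0.0546] dr [-0.0033, 0.0008, -0.0011]
pan proj [314.5846 362.8161] [314.0062 339.9186]
```

View pics/w3.png

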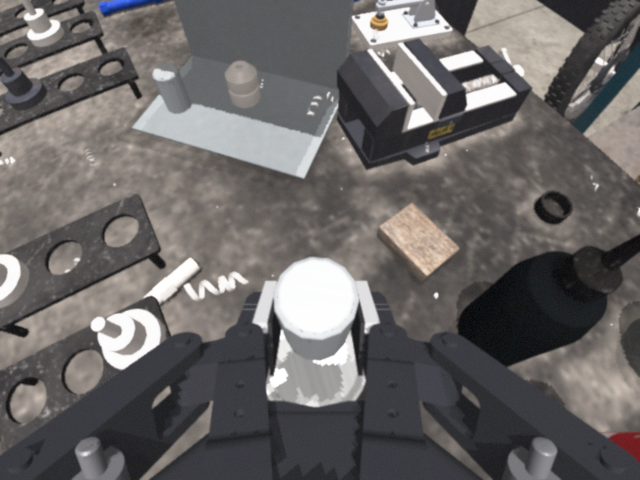

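The blank is held upright, its top at (316,297). Lowering it onto the left dish.

send_rows([
  {"xyz": [-0.014, 0, 0.014], "dr": [-0.003, 0, -0.001]},
  {"xyz": [-0.028, 0, 0.028], "dr": [-0.003, 0, -0.001]},
  {"xyz": [-0.04, 0.001, 0.04], "dr": [-0.003, 0, -0.001]},
  {"xyz": [-0.047, 0.001, 0.046], "dr": [-0.003, 0, -0.001]},
  {"xyz": [-0.052, 0.001, 0.051], "dr": [-0.003, 0, -0.001]},
  {"xyz": [-0.056, 0.001, 0.055], "dr": [-0.003, 0, -0.001]},
  {"xyz": [-0.056, 0.001, 0.055], "dr": [-0.003, 0, -0.001]},
  {"xyz": [-0.056, 0.001, 0.055], "dr": [-0.003, 0, -0.001]},
])

```text
time: 5.83
eef_pos: [0.5206, 0.0275, 0.118]
eef_rot: [0.8, 0.462, 0.332, -0.19]
ft_force: [-0.1, 0.3, -1.3]
finger_gap: 0.356
grip_force: 60.2
```

Run:
```python
from kin2 import *
s=ctrl.get_state();R=Ro.from_quat(s['eef_rot']).as_matrix();g=s['eef_pos']+G*R[:,2];print(s['ft_force'],g, s['wrist_torque'])
snap('scene','sc2.png',(270,235,420,347),4)
print(proj('scene',[.5216,.0316,.075]))
```

```text
[-0.0577  0.3402 -1.3445] [0.5227 0.0312 0.1138] [-0.4327  0.2519 -0.052 ]
[303.4141 270.0054]
```

View pics/sc2.png

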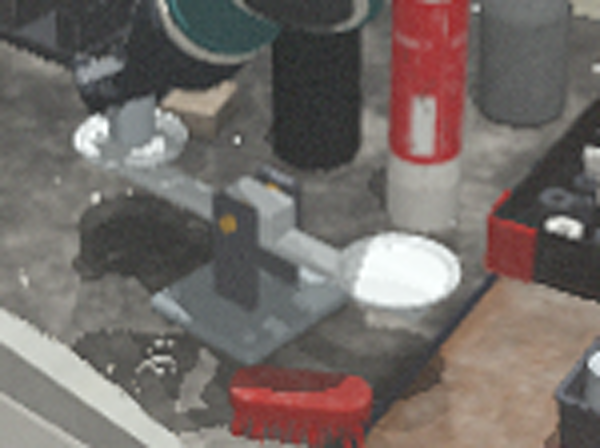

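The blank touches the dish near its centre (crop 132,137) and the force dropped by 1 N. Releasing.

send_rows([
  {"xyz": [0, 0, 0], "dr": [0, 0, 0]},
  {"xyz": [0, 0, 0], "dr": [0, 0, 0]},
  {"xyz": [0, 0, 0], "dr": [0, 0, 0]},
  {"xyz": [0, 0, 0], "dr": [0, 0, 0]},
  {"xyz": [0, 0, 0], "dr": [0, 0, 0]},
  {"xyz": [0, 0, 0], "dr": [0, 0, 0]},
  {"xyz": [0, 0, 0], "dr": [0, 0, 0]},
  {"xyz": [0, 0, 0], "dr": [0, 0, 0]},
], jaw=0.08)

```text
time: 6.55
eef_pos: [0.5205, 0.0271, 0.1179]
eef_rot: [0.8, 0.462, 0.332, -0.19]
ft_force: [-0.4, -0.2, 0.1]
finger_gap: 0.938
grip_force: 0.0
```

Run:
```python
from kin2 import *
s=snap('wrist','w4.png');print(s['ft_force'],s['finger_gap'])
p0=s['eef_pos'];R0=Ro.from_quat(s['eef_rot']).as_matrix();j=s['joint_positions']
# next: blank L
R=Rt(39.7,45);g=np.array([.5265,.4060,.041])
print('L back-up', R0.T@[0,0,.05])
a=p0-R0[:,2]*.10;delta(a,R0,p0,R0);j=js(a,R0,j)
b=tcp(g-X*.11+[0,0,.05],R);delta(b,R,a,R0);j=js(b,R,j)
c=tcp(g-X*.09+[0,0,.008],R);j=js(c,R,j);j=js(tcp(g,R),R,j)
```

```text
[-0.4335 -0.2478  0.0879] 0.937590516742033
L back-up [ 0.0353  0.0001 -0.0354]
xyz [0.0, 0.0, -0.1] dr [0.0, 0.0, 0.0]
  ik [-0.61 -0.02  2.25  0.87  1.18 -0.55] 0.0
xyz [0.1426, -0.2241, 0.2737] dr [-0.248, 0.0003, 0.2514]
  ik [ 0.54 -0.07  2.53  2.29  0.14 -0.83] 0.0
  ik [ 0.55  0.08  2.5   2.71  0.24 -1.25] 0.0
  ik [ 0.58  0.24  2.32  2.77  0.22 -1.28] 0.0
```

View pics/w4.png

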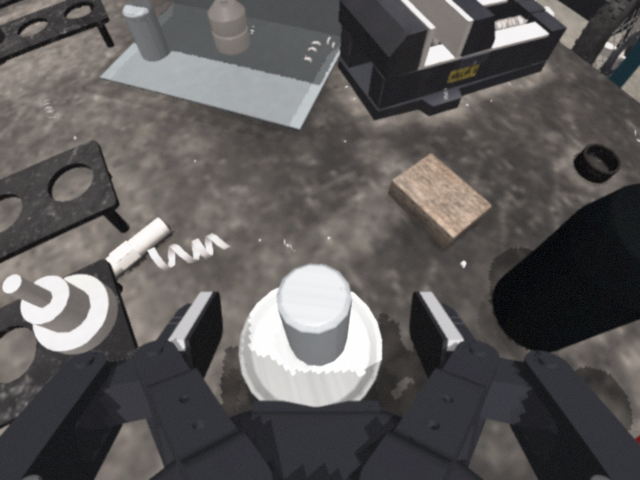

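The blank stands at (315,310) on the left dish with the fingers clear. Now I'll plan the left rack blank, using a heading away from the wrist singularity.

Run:
```python
from kin2 import *
s=ctrl.get_state()
p0=s['eef_pos'];R0=Ro.from_quat(s['eef_rot']).as_matrix()
for psi in(50,54,58):
    j=s['joint_positions'];print(psi);H=np.array([np.cos(np.radians(psi)),np.sin(np.radians(psi)),0])
    R=Rt(psi,45);g=np.array([.5268,.4060,.041])
    a=p0-R0[:,2]*.09;delta(a,R0,p0,R0);j=js(a,R0,j)
    b=tcp(g-H*.11+[0,0,.07],R);delta(b,R,a,R0);j=js(b,R,j)
    c=tcp(g-H*.09+[0,0,.008],R);delta(c,R,b,R);j=js(c,R,j);j=js(tcp(g,R),R,j)
```

```text
50
xyz [0.0, 0.0, -0.09] dr [0.0, 0.0, 0.0]
  ik [-0.6  -0.01  2.26  0.88  1.16 -0.55] 0.0
xyz [0.1531, -0.204, 0.2459] dr [-0.1209, 0.0005, 0.1243]
  ik [ 0.36 -0.09  2.49  1.51  0.35 -0.31] 0.0
xyz [-0.0297, -0.0, 0.058] dr [0.0, 0.0, 0.0]
  ik [ 0.39  0.11  2.47  2.01  0.37 -0.82] 0.0
  ik [ 0.49  0.26  2.3   2.11  0.31 -0.84] 0.0
54
xyz [0.0, 0.0, -0.09] dr [0.0, 0.0, 0.0]
  ik [-0.6  -0.01  2.26  0.88  1.16 -0.55] 0.0
xyz [0.1523, -0.1961, 0.2452] dr [-0.0716, 0.0006, 0.075]
  ik [ 0.31 -0.06  2.46  1.44  0.44 -0.34] 0.0
xyz [-0.0297, -0.0, 0.058] dr [0.0, 0.0, 0.0]
  ik [ 0.34  0.12  2.45  1.84  0.43 -0.75] 0.0
  ik [ 0.45  0.27  2.29  1.94  0.36 -0.75] 0.0
58
xyz [0.0, 0.0, -0.09] dr [0.0, 0.0, 0.0]
  ik [-0.6  -0.01  2.26  0.88  1.16 -0.55] 0.0
xyz [0.1519, -0.1881, 0.2448] dr [-0.0222, 0.0007, 0.0256]
  ik [ 0.25 -0.03  2.44  1.38  0.52 -0.37] 0.0
xyz [-0.0297, 0.0, 0.058] dr [0.0, 0.0, 0.0]
  ik [ 0.29  0.14  2.43  1.71  0.49 -0.71] 0.0
  ik [ 0.42  0.28  2.27  1.81  0.42 -0.7 ] 0.0
```

send_rows([
  {"xyz": [0, 0, -0.03], "dr": [0, 0, 0]},
  {"xyz": [0, 0, -0.06], "dr": [0, 0, 0]},
  {"xyz": [0, 0, -0.09], "dr": [0, 0, 0]},
  {"xyz": [0.035, 0, -0.125], "dr": [0, 0, 0]},
  {"xyz": [0.035, 0, -0.125], "dr": [0, 0, 0]},
  {"xyz": [0.035, 0, -0.125], "dr": [0, 0, 0]},
])

```text
time: 7.1
eef_pos: [0.4904, -0.0293, 0.2349]
eef_rot: [0.8, 0.463, 0.334, -0.187]
ft_force: [0.1, -0.1, 0.1]
finger_gap: 0.934
grip_force: 0.0
```

send_rows([
  {"xyz": [0.117, -0.196, 0.28], "dr": [-0.072, 0, 0.075]},
  {"xyz": [0.117, -0.196, 0.28], "dr": [-0.072, 0, 0.075]},
  {"xyz": [0.117, -0.196, 0.28], "dr": [-0.072, 0, 0.075]},
  {"xyz": [0.117, -0.196, 0.28], "dr": [-0.072, 0, 0.075]},
  {"xyz": [0.117, -0.196, 0.28], "dr": [-0.072, 0, 0.075]},
  {"xyz": [0.117, -0.196, 0.28], "dr": [-0.072, 0, 0.075]},
  {"xyz": [0.117, -0.196, 0.28], "dr": [-0.072, 0, 0.075]},
  {"xyz": [0.117, -0.196, 0.28], "dr": [-0.072, 0, 0.075]},
  {"xyz": [0.117, -0.196, 0.28], "dr": [-0.072, 0, 0.075]},
  {"xyz": [0.117, -0.196, 0.28], "dr": [-0.072, 0, 0.075]},
], jaw=0.054)

```text
time: 7.93
eef_pos: [0.4545, 0.3171, 0.1108]
eef_rot: [0.823, 0.423, 0.337, -0.175]
ft_force: [-1.1, -0.7, 0.1]
finger_gap: 0.629
grip_force: 0.0
```

Run:
```python
from kin2 import *
s=snap('wrist','w5.png');import pickle;pickle.dump(s,open('s5.pkl','wb'))
psi=54;H=np.array([np.cos(np.radians(psi)),np.sin(np.radians(psi)),0]);R=Rt(psi,45);g=np.array([.5268,.4060,.041])
print(s['eef_pos'],s['joint_positions']);p=tcp(g-H*.09+[0,0,.008],R);delta(p,R);delta(tcp(g,R),R,p,R)
pr=proj('wrist',[.5268,.4060,.059],s);print(pr)
# bright pixels of the top face near prediction
im=cv2.imread('pics/full_w5.png',0);u,v=pr.astype(int);print(u,v)
w=im[max(v-30,0):v+70:5,u-40:u+41:4];print(w)
```

```text
[0.4545 0.3171 0.1108] [ 0.3164 -0.0554  2.4662  1.4409  0.4357 -0.3367]
xyz [-0.0261, 0.0047, 0.0561] dr [-0.0062, 0.006, 0.0023]
xyz [0.058, 0.0, 0.0693] dr [0.0, 0.0, 0.0]
[325.9868 172.2882]
325 172
[[112 106 114  76 134 133 134 133 112 111 112 110 110 111 113 113 112 113
  113 114 113]
 [101 106 104 108 135 135 135 125 113 111 115 113 111 113 110 111 112 112
  113 110 114]
 [110 117  84 133 133 134 133 118 114 123 126 125 120 112 112 113 114 111
  112 114 113]
 [104 111  98 133 133 134 128 134 135 133 132 133 134 135 125 113 112 114
  115 112 113]
 [105  93 130 134 134 129 136 139 138 133 132 132 130 132 130 130 114 115
  113 114 114]
 [ 96  91 133 134 136 209 238 240 239 187 169 162 139 136 134 135 118 114
  113 115 114]
 [ 85 128 132 134 135 208 237 241 240 238 238 234 237 238 237 228 119 112
  114 115 113]
 [ 81 135 135 134 135 172 225 239 240 239 239 235 237 237 238 218 125 113
  113 113 116]
 [127 137 137 136 126 116 170 226 239 247 245 244 245 231 224 137 113 114
  113 114 114]
 [133 134 134 139 117 117 127 134 173 218 217 218 203 156 124 121 114 113
  113 115 115]
 [223 2
[... 183 characters left out ...]
7 214 215 157 128 135 142 140 139 138 134 132 126 116 115 115
  115 114 114]
 [228 229 227 217 214 172 129 138 141 140 140 135 134 133 121 147 216 214
  205 192 147]
 [228 229 215 215 213 200 127 137 144 140 139 136 137 130 120 173 215 216
  217 218 218]
 [228 226 212 214 213 211 149 135 141 139 139 133 133 130 135 214 216 215
  218 218 217]
 [228 216 211 214 216 216 215 164 143 141 138 137 134 159 218 216 216 217
  218 217 216]
 [223 210 213 214 213 216 217 215 217 216 212 216 216 217 216 216 216 216
  217 219 217]
 [216 215 213 213 214 216 216 215 215 217 216 217 217 218 218 217 214 217
  218 218 216]
 [212 213 212 214 212 213 214 216 214 216 215 216 216 217 216 216 216 215
  216 215 217]]
```

Blank top centre is about (325,170), against a prediction of (326,172). Going on.

send_rows([
  {"xyz": [-0.026, 0.005, 0.056], "dr": [-0.006, 0.006, 0.002]},
  {"xyz": [-0.026, 0.005, 0.056], "dr": [-0.006, 0.006, 0.002]},
  {"xyz": [-0.012, 0.005, 0.073], "dr": [-0.006, 0.006, 0.002]},
  {"xyz": [0.003, 0.005, 0.09], "dr": [-0.006, 0.006, 0.002]},
  {"xyz": [0.018, 0.005, 0.108], "dr": [-0.006, 0.006, 0.002]},
  {"xyz": [0.032, 0.005, 0.125], "dr": [-0.006, 0.006, 0.002]},
  {"xyz": [0.032, 0.005, 0.125], "dr": [-0.006, 0.006, 0.002]},
  {"xyz": [0.032, 0.005, 0.125], "dr": [-0.006, 0.006, 0.002]},
])

```text
time: 8.65
eef_pos: [0.5294, 0.3994, 0.0485]
eef_rot: [0.823, 0.417, 0.344, -0.172]
ft_force: [0.9, -1.5, -0.8]
finger_gap: 0.633
grip_force: 0.0
```

Run:
```python
from kin2 import *
R=Rt(54,45);delta(tcp([.5268,.4060,.041],R),R)
```

```text
xyz [-0.0027, -0.006, 0.0019] dr [0.0069, -0.0041, -0.0019]
```

send_rows([
  {"xyz": [-0.002, -0.005, 0.002], "dr": [0.006, -0.004, -0.002]},
  {"xyz": [-0.002, -0.005, 0.002], "dr": [0.006, -0.004, -0.002]},
  {"xyz": [-0.002, -0.005, 0.002], "dr": [0.006, -0.004, -0.002]},
])

```text
time: 8.9
eef_pos: [0.5237, 0.4017, 0.0456]
eef_rot: [0.823, 0.419, 0.341, -0.174]
ft_force: [-0.1, 0.0, 0.3]
finger_gap: 0.634
grip_force: 0.0
```

send_rows([
  {"xyz": [0, 0, 0], "dr": [0, 0, 0]},
  {"xyz": [0, 0, 0], "dr": [0, 0, 0]},
  {"xyz": [0, 0, 0], "dr": [0, 0, 0]},
  {"xyz": [0, 0, 0], "dr": [0, 0, 0]},
  {"xyz": [0, 0, 0], "dr": [0, 0, 0]},
  {"xyz": [0, 0, 0], "dr": [0, 0, 0]},
], jaw=0.02)

```text
time: 9.4
eef_pos: [0.525, 0.403, 0.0467]
eef_rot: [0.823, 0.419, 0.342, -0.174]
ft_force: [0.1, -0.4, 1.8]
finger_gap: 0.353
grip_force: 59.5
```

Run:
```python
from kin2 import *
s=ctrl.get_state();p0=s['eef_pos'];R0=Ro.from_quat(s['eef_rot']).as_matrix();j=s['joint_positions']
g=p0+G*R0[:,2];print('grasp',g,s['ft_force'],s['finger_gap'],R0[:,2]);off=g[2]-.003
H=np.array([.588,.809,0])
a=p0-H*.11+[0,0,.10];delta(a,R0,p0,R0);j=js(a,R0,j)
R=Rt(60,45);d=[.4682,-.1917]
m=tcp([.46,0.02,.26],R);delta(m,R,a,R0);j=js(m,R,j)
b=tcp([*d,.075+off+.06],R);delta(b,R,m,R);j=js(b,R,j)
c=tcp([*d,.075+off],R);delta(c,R,b,R);j=js(c,R,j)
```

```text
grasp [0.5275 0.4064 0.0425] [ 0.056  -0.4422  1.8396] 0.352931749170306 [ 0.4169  0.5726 -0.7059]
xyz [-0.0068, 0.0001, -0.1485] dr [0.0, 0.0, 0.0]
  ik [ 0.31 -0.13  2.44  1.27  0.46 -0.14] 0.0
xyz [-0.0878, 0.1731, -0.2545] dr [0.0748, -0.0016, -0.0739]
  ik [-0.55 -0.23  2.27  0.84  1.26 -0.36] 0.0
xyz [-0.1872, 0.113, -0.0662] dr [0.0, 0.0, 0.0]
  ik [-0.89  0.16  2.07  0.75  1.33 -0.71] 0.0
xyz [-0.0424, 0.0, 0.0424] dr [0.0, 0.0, 0.0]
  ik [-0.89  0.25  2.1   0.77  1.24 -0.8 ] 0.0
```

send_rows([
  {"xyz": [0.004, 0, -0.004], "dr": [0, 0, 0]},
  {"xyz": [0.007, 0, -0.007], "dr": [0, 0, 0]},
  {"xyz": [-0.012, 0, -0.028], "dr": [0, 0, 0]},
  {"xyz": [-0.034, 0, -0.05], "dr": [0, 0, 0]},
  {"xyz": [-0.056, 0, -0.07], "dr": [0, 0, 0]},
  {"xyz": [-0.064, 0, -0.09], "dr": [0, 0, 0]},
  {"xyz": [-0.04, 0, -0.115], "dr": [0, 0, 0]},
  {"xyz": [-0.007, 0, -0.148], "dr": [0, 0, 0]},
  {"xyz": [-0.007, 0, -0.148], "dr": [0, 0, 0]},
])

```text
time: 10.15
eef_pos: [0.4593, 0.3134, 0.1459]
eef_rot: [0.824, 0.419, 0.34, -0.174]
ft_force: [0.9, 0.1, -0.9]
finger_gap: 0.35
grip_force: 59.7
```

send_rows([
  {"xyz": [-0.088, 0.173, -0.254], "dr": [0.075, -0.002, -0.074]},
  {"xyz": [-0.088, 0.173, -0.254], "dr": [0.075, -0.002, -0.074]},
  {"xyz": [-0.088, 0.173, -0.254], "dr": [0.075, -0.002, -0.074]},
  {"xyz": [-0.088, 0.173, -0.254], "dr": [0.075, -0.002, -0.074]},
  {"xyz": [-0.088, 0.173, -0.254], "dr": [0.075, -0.002, -0.074]},
  {"xyz": [-0.088, 0.173, -0.254], "dr": [0.075, -0.002, -0.074]},
  {"xyz": [-0.088, 0.173, -0.254], "dr": [0.075, -0.002, -0.074]},
  {"xyz": [-0.088, 0.173, -0.254], "dr": [0.075, -0.002, -0.074]},
  {"xyz": [-0.088, 0.173, -0.254], "dr": [0.075, -0.002, -0.074]},
])

```text
time: 10.9
eef_pos: [0.4604, 0.0111, 0.2661]
eef_rot: [0.801, 0.461, 0.333, -0.187]
ft_force: [0.4, 0.0, 0.1]
finger_gap: 0.352
grip_force: 59.8
```

send_rows([
  {"xyz": [-0.187, 0.113, -0.066], "dr": [0, 0, 0]},
  {"xyz": [-0.187, 0.113, -0.066], "dr": [0, 0, 0]},
  {"xyz": [-0.187, 0.113, -0.066], "dr": [0, 0, 0]},
  {"xyz": [-0.187, 0.113, -0.066], "dr": [0, 0, 0]},
  {"xyz": [-0.187, 0.113, -0.066], "dr": [0, 0, 0]},
  {"xyz": [-0.187, 0.113, -0.066], "dr": [0, 0, 0]},
  {"xyz": [-0.187, 0.113, -0.066], "dr": [0, 0, 0]},
  {"xyz": [-0.187, 0.113, -0.066], "dr": [0, 0, 0]},
])

```text
time: 11.57
eef_pos: [0.4661, -0.1947, 0.1766]
eef_rot: [0.8, 0.461, 0.331, -0.193]
ft_force: [-0.0, 1.1, 0.4]
finger_gap: 0.355
grip_force: 60.0
```

Run:
```python
from kin2 import *
s=ctrl.get_state();print(s['ft_force'],s['eef_pos']);R=Rt(60,45)
for z in(.075+.0395+.02,.075+.0395,.075+.0395-.002):delta(tcp([.4682,-.1917,z],R),R)
```

```text
[-0.0322  1.1388  0.3922] [ 0.4661 -0.1947  0.1766]
xyz [-0.0271, 0.0004, 0.0264] dr [-0.0018, -0.0005, -0.0026]
xyz [-0.0413, 0.0005, 0.0405] dr [-0.0018, -0.0005, -0.0026]
xyz [-0.0427, 0.0005, 0.0419] dr [-0.0018, -0.0005, -0.0026]
```

send_rows([
  {"xyz": [-0.015, 0, 0.014], "dr": [-0.002, 0, -0.002]},
  {"xyz": [-0.025, 0, 0.024], "dr": [-0.002, 0, -0.002]},
  {"xyz": [-0.029, 0, 0.028], "dr": [-0.002, 0, -0.002]},
  {"xyz": [-0.032, 0, 0.031], "dr": [-0.002, 0, -0.002]},
  {"xyz": [-0.035, 0, 0.034], "dr": [-0.002, 0, -0.002]},
  {"xyz": [-0.038, 0, 0.037], "dr": [-0.002, 0, -0.002]},
  {"xyz": [-0.04, 0, 0.039], "dr": [-0.002, 0, -0.002]},
  {"xyz": [-0.042, 0, 0.041], "dr": [-0.002, 0, -0.002]},
  {"xyz": [-0.042, 0, 0.041], "dr": [-0.002, 0, -0.002]},
  {"xyz": [-0.042, 0, 0.041], "dr": [-0.002, 0, -0.002]},
])

```text
time: 12.4
eef_pos: [0.4662, -0.1954, 0.1191]
eef_rot: [0.8, 0.463, 0.332, -0.19]
ft_force: [0.4, 1.7, 1.3]
finger_gap: 0.357
grip_force: 60.0
```

Run:
```python
from kin2 import *
s=ctrl.get_state();print(s['ft_force'],s['eef_pos'],s['wrist_torque']);R=Ro.from_quat(s['eef_rot']).as_matrix();print(s['eef_pos']+G*R[:,2])
```

```text
[0.3616 1.7189 1.322 ] [ 0.4662 -0.1954  0.1191] [-0.0757  0.14    0.0532]
[ 0.4683 -0.1918  0.1149]
```

Contact, with the beam about level. Releasing the second blank.

send_rows([
  {"xyz": [0, 0, 0], "dr": [0, 0, 0]},
  {"xyz": [0, 0, 0], "dr": [0, 0, 0]},
  {"xyz": [0, 0, 0], "dr": [0, 0, 0]},
  {"xyz": [0, 0, 0], "dr": [0, 0, 0]},
  {"xyz": [0, 0, 0], "dr": [0, 0, 0]},
  {"xyz": [0, 0, 0], "dr": [0, 0, 0]},
  {"xyz": [0, 0, 0], "dr": [0, 0, 0]},
  {"xyz": [0, 0, 0], "dr": [0, 0, 0]},
], jaw=0.08)

```text
time: 13.07
eef_pos: [0.466, -0.1953, 0.1189]
eef_rot: [0.8, 0.463, 0.332, -0.19]
ft_force: [0.6, -0.6, -0.3]
finger_gap: 0.938
grip_force: 0.0
```

send_rows([
  {"xyz": [0, 0, -0.025], "dr": [0, 0, 0]},
  {"xyz": [0, 0, -0.05], "dr": [0, 0, 0]},
  {"xyz": [0, 0, -0.08], "dr": [0, 0, 0]},
  {"xyz": [0, 0, -0.11], "dr": [0, 0, 0]},
  {"xyz": [0.05, 0, -0.16], "dr": [0, 0, 0]},
  {"xyz": [0.06, 0, -0.17], "dr": [0, 0, 0]},
  {"xyz": [0.06, 0, -0.17], "dr": [0, 0, 0]},
  {"xyz": [0.06, 0, -0.17], "dr": [0, 0, 0]},
  {"xyz": [0.06, 0, -0.17], "dr": [0, 0, 0]},
  {"xyz": [0.06, 0, -0.17], "dr": [0, 0, 0]},
])

```text
time: 13.9
eef_pos: [0.4263, -0.2616, 0.2801]
eef_rot: [0.8, 0.462, 0.331, -0.191]
ft_force: [0.3, -0.1, -0.4]
finger_gap: 0.937
grip_force: 0.0
```

send_rows([
  {"xyz": [0, 0, 0], "dr": [0, 0, 0]},
  {"xyz": [0, 0, 0], "dr": [0, 0, 0]},
  {"xyz": [0, 0, 0], "dr": [0, 0, 0]},
  {"xyz": [0, 0, 0], "dr": [0, 0, 0]},
  {"xyz": [0, 0, 0], "dr": [0, 0, 0]},
  {"xyz": [0, 0, 0], "dr": [0, 0, 0]},
  {"xyz": [0, 0, 0], "dr": [0, 0, 0]},
  {"xyz": [0, 0, 0], "dr": [0, 0, 0]},
  {"xyz": [0, 0, 0], "dr": [0, 0, 0]},
  {"xyz": [0, 0, 0], "dr": [0, 0, 0]},
])

```text
time: 14.73
eef_pos: [0.4268, -0.2624, 0.2817]
eef_rot: [0.8, 0.463, 0.332, -0.19]
ft_force: [-1.1, 0.6, 0.2]
finger_gap: 0.938
grip_force: 0.0
```

send_rows([
  {"xyz": [0, 0, 0], "dr": [0, 0, 0]},
  {"xyz": [0, 0, 0], "dr": [0, 0, 0]},
  {"xyz": [0, 0, 0], "dr": [0, 0, 0]},
  {"xyz": [0, 0, 0], "dr": [0, 0, 0]},
  {"xyz": [0, 0, 0], "dr": [0, 0, 0]},
  {"xyz": [0, 0, 0], "dr": [0, 0, 0]},
  {"xyz": [0, 0, 0], "dr": [0, 0, 0]},
  {"xyz": [0, 0, 0], "dr": [0, 0, 0]},
  {"xyz": [0, 0, 0], "dr": [0, 0, 0]},
  {"xyz": [0, 0, 0], "dr": [0, 0, 0]},
])

```text
time: 15.57
eef_pos: [0.4268, -0.2624, 0.2816]
eef_rot: [0.8, 0.463, 0.332, -0.19]
ft_force: [-0.5, 0.3, -0.3]
finger_gap: 0.935
grip_force: 0.0
```

Run:
```python
from kin2 import *
import pickle
s=snap('wrist','w6.png');pickle.dump(s,open('s6.pkl','wb'));snap('top','t6.png');snap('scene','sc6.png')
def P(t,side): # dish centre & blank top for tilt t
    x=np.array([.973,-.232,0]);y0=np.array([.232,.973,0]);c=np.array([.4949,-.0798,.075])
    y=y0*np.cos(t)-np.array([0,0,np.sin(t)]);z=np.cross(x,y);return c+side*.115*y,c+side*.115*y+z*.056
for t in(.13,-.13):
    for sd in(1,-1):
        print(t,sd,[proj(n,q,s).round(0).tolist() for n in('scene','top','wrist') for q in P(t,sd)])
a=cv2.imread('pics/sc6.png')[235:325,270:400];b=cv2.imread('pics/t6.png')[225:315,310:440];w=cv2.imread('pics/w6.png')
o=np.zeros((600,800,3),np.uint8);o[:277,:400]=cv2.resize(a,(400,277),interpolation=2);o[:277,400:]=cv2.resize(b,(400,277),interpolation=2);o[300:,:400]=cv2.resize(w,(400,300))
s2=cv2.imread('pics/sc6.png')[300:375,390:490];o[300:,400:]=cv2.resize(s2,(400,300),interpolation=2)
cv2.imwrite('pics/c6.png',o)
```

```text
0.13 1 [[304.0, 275.0], [301.0, 256.0], [333.0, 253.0], [330.0, 250.0], [267.0, 138.0], [260.0, 102.0]]
0.13 -1 [[369.0, 299.0], [367.0, 278.0], [419.0, 270.0], [419.0, 268.0], [315.0, 287.0], [312.0, 258.0]]
-0.13 1 [[303.0, 265.0], [305.0, 248.0], [333.0, 252.0], [336.0, 251.0], [264.0, 122.0], [259.0, 90.0]]
-0.13 -1 [[368.0, 309.0], [371.0, 291.0], [418.0, 270.0], [423.0, 270.0], [315.0, 297.0], [317.0, 285.0]]
```

View pics/c6.png

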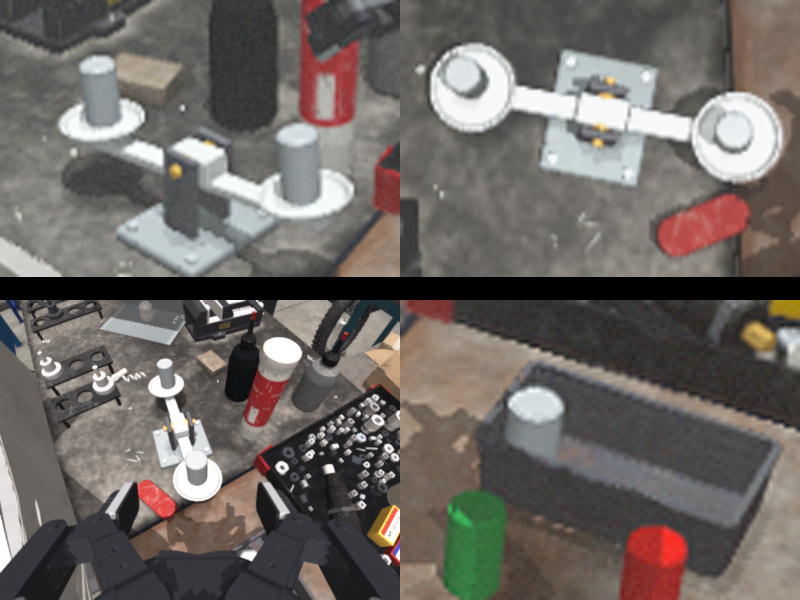

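In the scene view the dishes project at left (303,273) and right (370,298), and the blank tops at (301,255) and (367,277). These match tilt +0.13 (left predicted (304,275)/(301,256)), so the left side dropped. Both blanks stand, and the tray blank and bystanders are unmoved. Next I pick the left blank with a near-vertical tool, matched to its tilt.

```bash
cat > plan.py <<'E'
from kin2 import *
t=.13;x=np.array([.973,-.232,0]);x/=np.linalg.norm(x);y0=np.array([.232,.973,0]);y0/=np.linalg.norm(y0);c=np.array([.4949,-.0798,.075])
y=y0*np.cos(t)-np.array([0,0,np.sin(t)]);ax=np.cross(x,y);fl=c+.115*y
gp=fl+ax*.038
def RR(a,hx):
    z=-a;xx=hx-(hx@z)*z;xx/=np.linalg.norm(xx);return np.column_stack([xx,np.cross(z,xx),z])
tx=np.array([.9994,-.034,0]);tg=np.array([.4884,-.400,.041+.0015])
UP=np.array([0,0,1.])
E
python3 - <<'E'
from plan import *
print('bottle',atz('top',(350,186),.2),'cart',atz('top',(395,198),.21),'dish top gp',gp,ax)
s=ctrl.get_state();p0=s['eef_pos'];R0=Ro.from_quat(s['eef_rot']).as_matrix();j0=s['joint_positions'];print(j0)
for sg in(1,-1):
    R=RR(ax,sg*x);j=js(tcp(gp+ax*.12,R),R,j0);j=js(tcp(gp,R),R,j);
    R=RR(UP,sg*tx);j=js(tcp(tg+[0,0,.15],R),R,j);j=js(tcp(tg,R),R,j)
E
```

```text
bottle [ 0.673  -0.0153  0.2   ] cart [ 0.6379 -0.1236  0.21  ] dish top gp [0.5225 0.0359 0.0978] [0.0301 0.1261 0.9916]
[-1.0187  0.0937  1.9351  0.672   1.5579 -0.6632]
  ik [ 0.13  0.04  1.93 -0.13  1.22  1.98] 0.0
  ik [ 0.1   0.16  2.04 -0.15  0.99  1.99] 0.0
  ik [-0.73  0.22  1.76 -0.    1.16  0.88] 0.0
  ik [-0.73  0.38  1.87 -0.    0.89  0.88] 0.0
  ik [ 0.13  0.04  1.93 -0.13  1.22 -1.16] 0.0
  ik [ 0.1   0.16  2.04 -0.15  0.99 -1.15] 0.0
  ik [-0.73  0.22  1.76  0.    1.16 -2.26] 0.0
  ik [-0.73  0.38  1.87 -0.    0.89 -2.26] 0.0
```

Run:
```python
from plan import *
s=ctrl.get_state();p0=s['eef_pos'];R0=Ro.from_quat(s['eef_rot']).as_matrix()
R=RR(ax,-x);p=tcp(gp+ax*.13,R);print(p);delta(p,R,p0,R0)
v=Ro.from_matrix(R0.T@R).as_rotvec();j=s['joint_positions']
for f in np.linspace(.1,1,10):
    q=p0+(p-p0)*f;Q=R0@Ro.from_rotvec(v*f).as_matrix();js(q,Q,j);j=ik(q,Q,j)[0]
```

```text
[0.5266 0.0531 0.2326]
xyz [0.1941, -0.0713, 0.2629] dr [0.817, -0.6567, -1.7273]
  ik [-0.92  0.08  1.93  0.61  1.54 -0.75] 0.0
  ik [-0.82  0.06  1.93  0.54  1.52 -0.83] 0.0
  ik [-0.71  0.04  1.93  0.47  1.49 -0.9 ] 0.0
  ik [-0.6   0.03  1.93  0.4   1.45 -0.96] 0.0
  ik [-0.48  0.01  1.93  0.33  1.42 -1.01] 0.0
  ik [-0.36  0.01  1.93  0.25  1.38 -1.05] 0.0
  ik [-0.23  0.01  1.92  0.16  1.34 -1.09] 0.0
  ik [-0.11  0.01  1.92  0.07  1.3  -1.11] 0.0
  ik [ 0.01  0.02  1.92 -0.03  1.27 -1.14] 0.0
  ik [ 0.13  0.04  1.91 -0.13  1.24 -1.16] 0.0
```

send_rows([
  {"xyz": [0.039, -0.014, 0.053], "dr": [0.163, -0.131, -0.345]},
  {"xyz": [0.039, -0.014, 0.053], "dr": [0.163, -0.131, -0.345]},
  {"xyz": [0.039, -0.014, 0.053], "dr": [0.163, -0.131, -0.345]},
  {"xyz": [0.078, -0.029, 0.105], "dr": [0.327, -0.263, -0.691]},
  {"xyz": [0.078, -0.029, 0.105], "dr": [0.327, -0.263, -0.691]},
  {"xyz": [0.078, -0.029, 0.105], "dr": [0.327, -0.263, -0.691]},
  {"xyz": [0.078, -0.029, 0.105], "dr": [0.327, -0.263, -0.691]},
  {"xyz": [0.116, -0.043, 0.158], "dr": [0.49, -0.394, -1.036]},
  {"xyz": [0.116, -0.043, 0.158], "dr": [0.49, -0.394, -1.036]},
  {"xyz": [0.116, -0.043, 0.158], "dr": [0.49, -0.394, -1.036]},
], jaw=0.065)

```text
time: 16.55
eef_pos: [0.4866, -0.0701, 0.2512]
eef_rot: [0.458, 0.876, 0.116, -0.097]
ft_force: [-0.0, -0.3, 0.7]
finger_gap: 0.756
grip_force: 0.0
```

Run:
```python
from plan import *
R=RR(ax,-x);print(ctrl.get_state()['eef_pos']);delta(tcp(gp+ax*.13,R),R)
```

```text
[ 0.4866 -0.0701  0.2512]
xyz [0.0684, 0.099, 0.0513] dr [0.338, -0.2722, -0.7087]
```

send_rows([
  {"xyz": [0.034, 0.05, 0.026], "dr": [0.169, -0.136, -0.354]},
  {"xyz": [0.034, 0.05, 0.026], "dr": [0.169, -0.136, -0.354]},
  {"xyz": [0.034, 0.05, 0.026], "dr": [0.169, -0.136, -0.354]},
  {"xyz": [0.068, 0.099, 0.051], "dr": [0.338, -0.272, -0.709]},
  {"xyz": [0.068, 0.099, 0.051], "dr": [0.338, -0.272, -0.709]},
  {"xyz": [0.068, 0.099, 0.051], "dr": [0.338, -0.272, -0.709]},
  {"xyz": [0.068, 0.099, 0.051], "dr": [0.338, -0.272, -0.709]},
  {"xyz": [0.068, 0.099, 0.051], "dr": [0.338, -0.272, -0.709]},
  {"xyz": [0.068, 0.099, 0.051], "dr": [0.338, -0.272, -0.709]},
])

```text
time: 17.3
eef_pos: [0.5271, 0.0502, 0.2331]
eef_rot: [0.12, 0.991, -0.064, -0.008]
ft_force: [0.2, -0.7, -0.2]
finger_gap: 0.761
grip_force: 0.0
```

Run:
```python
from plan import *
s=snap('wrist','w7.png');R=RR(ax,-x);print(s['eef_pos']);delta(tcp(gp,R),R)
pr=proj('wrist',fl+ax*.056,s);print(pr,[proj('wrist',fl+ax*.056+d,s).round(1).tolist() for d in(.016*x,-.016*x,.016*y,-.016*y)])
im=cv2.imread('pics/full_w7.png',0);u,v=pr.astype(int)
print(im[v-70:v+71:7,u-70:u+71:7])
```

```text
[0.5271 0.0502 0.2331]
xyz [0.0013, 0.0032, 0.1302] dr [0.0007, -0.0019, -0.0081]
[318.6184 232.735 ] [[318.7, 254.1], [318.5, 210.5], [341.4, 232.6], [295.8, 232.9]]
[[218 105 110 110 108  92  86  77  86  79  74  82  84  95 108 105 102  98
   93  96  61]
 [220 110 114 106 103  95  79  73  76 161 197 214  55  69  68  94  90  81
   81  85  77]
 [222 143 111 121 103  82  84 244 182 214 232 228 199 229  66  52  72  76
  101  90  89]
 [225 153  94 102  81  73 220 226 248 248 247 247 247 245 209 100  54  85
  119 100 112]
 [191 146  90  88  78 235 228 248 248 247 246 246 246 246 245 215  60  61
  114 104 102]
 [102  99  83  80 100 173 248 248 248 247 247 246 246 245 244 232 231  63
  103 109 101]
 [254 254 254 254 250 230 247 247 245 240 105  94 137 241 242 253 245  69
  101 109 103]
 [252 252 253 253 246 251 254 254 253 112 105  98  88 104 186 228 239  62
  204 162  91]
 [253 253 253 253 253 245 254 254 228 114 163 179 152  89 193 191 245  72
   70  69  67]
 [223 217  67  83 173 208 254 254 169 206 217 209 208 171 187 171 186  68
   67  73  62]
 [220 213  73  79  73 224 250 253 183 209 2
[... 236 characters left out ...]
1 101  94  94  80  92 209 184 147 149 226  98  82  98  91  86
   91  52  60]
 [ 76  85  74  82  89  82  78  79  85  83  86  99  90  87  77  83  80  84
   85  88  66]
 [ 74  78  81  76  79  88  81  90  70  79  79  86  89  79 101  77  94 104
   83  80  87]
 [ 92  88  88  73  78  81  79  89  77  81  78  85  93  83  98  81  77  94
   75  77  74]
 [105  88  81  75  75  77  83  86  92  82  77  77  77  84  93  80  83  76
   72  75  73]
 [ 89  88  86  76  72  75  82  99  83  81  85  80  72  73 100  89  75  70
   71  67  65]
 [ 87  90  79  80  83  78  83  82  91  90  79  78  80  75  81  87  97  72
   66  68  62]
 [ 75  88  79  86  83  82  88  85  78  79  88  97  82  80  85  80  88  83
   67  70  69]]
```

Run:
```python
import cv2,numpy as np
im=cv2.imread('pics/full_w7.png',0)
np.set_printoptions(linewidth=250)
print('      ',np.arange(286,364,3))
for v in range(176,262,4):print(v,im[v,286:364:3])
```

```text
[286 289 292 295 298 301 304 307 310 313 316 319 322 325 328 331 334 337 340 343 346 349 352 355 358 361]
176 [ 84  82  97 224 242 200 182 183 202 226 232 233 234 228 213 200 197 210 231 203  66  44  50  49  50  71]
180 [ 71 195 241 197 177 212 244 247 247 247 247 246 246 246 246 245 243 226 202 212 235 187  49  47  51  50]
184 [232 224 174 219 247 248 249 248 248 248 248 248 247 247 247 247 247 247 246 235 210 226 216  62  62  58]
188 [210 175 232 248 248 248 248 247 247 247 246 246 247 246 246 246 245 245 245 245 239 215 220 235  67  57]
192 [172 238 247 248 247 247 247 246 246 246 246 246 245 245 245 245 244 244 244 244 244 241 212 225 215  63]
196 [221 248 249 248 248 248 248 248 247 247 247 247 246 247 246 246 245 246 246 246 245 245 239 218 236 133]
200 [246 247 247 247 247 246 246 246 246 246 246 241 227 239 242 244 245 245 245 244 244 244 246 230 225 233]
204 [247 247 246 247 247 246 245 246 244 180 120 104 100  94  95 108 220 237 243 243 242 251 253 249 236 250]
208 [253 253 253 253 253 251 244 228 127 113 107 103 101  95  92  86  89 100 148 168 191 228 252 252 237 250]
212 
[... 699 characters left out ...]
3 140 199 208 205 210 208 193 160 137 136 142 153 157 171  65  47]
240 [245 231 216 223 249 253 139 113 112 111 108 111 117 118 188 151 111 111 114 131 129 156 171  85  55  48]
244 [ 82 219 247 222 218 226 152 141 150 148 128 133 146 149 122 138 149 150 147 126 168 152 100 103  90  56]
248 [ 88  82 112 235 246 230 221 142 147 146 145 147 152 149 166 210 153 147 139 143 104  82  87  89  95  94]
252 [ 88  82  87  94 116 202 248 249 166 137 145 148 151 149 155 235 154 124 102  90  86  80  90 101  97  90]
256 [ 85  81  75  79  87  93  91  94 103  86 114 128 132 140 167 156 104  90  78  74  73  83  89  86  83  81]
260 [82 79 75 79 81 82 85 88 84 80 81 89 93 99 94 89 88 91 85 79 77 82 84 76 75 78]
```

The blank's top face spans columns 303–344 and rows 217–258, centre (324,237). That's 5 px right and 4 px down of the prediction, so I shift by about 3.5 mm.

```bash
sed -i 's/^gp=.*/gp=fl+ax*.038+.0035*y+.0025*x/' plan.py
python3 - <<'E'
from plan import *
R=RR(ax,-x);delta(tcp(gp,R),R);print(gp)
E
```

```text
xyz [-0.0012, 0.0067, 0.1302] dr [0.0007, -0.0019, -0.0081]
[0.5257 0.0387 0.0973]
```

send_rows([
  {"xyz": [-0.001, 0.006, 0.03], "dr": [0, -0.002, -0.008]},
  {"xyz": [-0.001, 0.006, 0.06], "dr": [0, -0.002, -0.008]},
  {"xyz": [-0.001, 0.006, 0.085], "dr": [0, -0.002, -0.008]},
  {"xyz": [-0.001, 0.006, 0.105], "dr": [0, -0.002, -0.008]},
  {"xyz": [-0.001, 0.006, 0.12], "dr": [0, -0.002, -0.008]},
  {"xyz": [-0.001, 0.006, 0.13], "dr": [0, -0.002, -0.008]},
  {"xyz": [-0.001, 0.006, 0.13], "dr": [0, -0.002, -0.008]},
  {"xyz": [-0.001, 0.006, 0.13], "dr": [0, -0.002, -0.008]},
])

```text
time: 18.02
eef_pos: [0.5258, 0.0378, 0.1035]
eef_rot: [0.117, 0.991, -0.065, -0.008]
ft_force: [0.1, 0.9, 0.9]
finger_gap: 0.76
grip_force: 0.0
```

Run:
```python
from plan import *
s=ctrl.get_state();R=RR(ax,-x);delta(tcp(gp,R),R);print(s['ft_force'],s['eef_pos'])
```

```text
xyz [0.0003, 0.0017, 0.0] dr [-0.0001, -0.0001, -0.0006]
[0.1091 0.8979 0.8882] [0.5258 0.0378 0.1035]
```

Closing gently.

send_rows([
  {"xyz": [0, 0, 0], "dr": [0, 0, 0]},
  {"xyz": [0, 0, 0], "dr": [0, 0, 0]},
  {"xyz": [0, 0, 0], "dr": [0, 0, 0]},
  {"xyz": [0, 0, 0], "dr": [0, 0, 0]},
  {"xyz": [0, 0, 0], "dr": [0, 0, 0]},
  {"xyz": [0, 0, 0], "dr": [0, 0, 0]},
  {"xyz": [0, 0, 0], "dr": [0, 0, 0]},
], jaw=0.02)

```text
time: 18.6
eef_pos: [0.527, 0.0387, 0.1052]
eef_rot: [0.116, 0.991, -0.065, -0.006]
ft_force: [-0.6, -0.1, 5.8]
finger_gap: 0.357
grip_force: 59.5
```

Run:
```python
from plan import *
s=ctrl.get_state();p0=s['eef_pos'];R0=Ro.from_quat(s['eef_rot']).as_matrix();g=p0+G*R0[:,2]
print(s['ft_force'],s['finger_gap'],s['grip_force'],g, 'dist above floor along axis',(g-fl)@ax)
R=RR(UP,-x);j=s['joint_positions']
for dz in(.035,.14):
    p=tcp(g+[0,0,dz],R);delta(p,R,p0,R0);j=js(p,R,j)
```

```text
[-0.5524 -0.0994  5.7754] 0.3572417433687509 59.502463605604135 [0.5268 0.038  0.0993] dist above floor along axis 0.03985722444802622
xyz [-0.0001, -0.0053, -0.0347] dr [-0.1296, 0.0035, 0.0018]
  ik [ 0.02  0.09  2.03 -0.    1.02 -1.31] 0.0
xyz [-0.0005, -0.0189, -0.1388] dr [-0.1296, 0.0035, 0.0018]
  ik [ 0.02 -0.01  1.93 -0.    1.22 -1.31] 0.0
```

send_rows([
  {"xyz": [0, -0.0003, -0.002], "dr": [-0.015, 0, 0]},
  {"xyz": [0, -0.0007, -0.005], "dr": [-0.035, 0, 0]},
  {"xyz": [0, -0.0011, -0.008], "dr": [-0.06, 0, 0]},
  {"xyz": [0, -0.0016, -0.011], "dr": [-0.085, 0.002, 0.001]},
  {"xyz": [0, -0.0021, -0.014], "dr": [-0.11, 0.003, 0.002]},
  {"xyz": [0, -0.0026, -0.017], "dr": [-0.13, 0.003, 0.002]},
  {"xyz": [0, -0.003, -0.02], "dr": [-0.13, 0.003, 0.002]},
  {"xyz": [0, -0.0036, -0.024], "dr": [-0.13, 0.003, 0.002]},
  {"xyz": [0, -0.0045, -0.03], "dr": [-0.13, 0.003, 0.002]},
  {"xyz": [0, -0.006, -0.04], "dr": [-0.13, 0.003, 0.002]},
])

```text
time: 19.43
eef_pos: [0.5246, 0.0379, 0.1436]
eef_rot: [0.117, 0.993, -0.0, -0.002]
ft_force: [-0.5, 0.7, -2.0]
finger_gap: 0.359
grip_force: 59.5
```

Run:
```python
from plan import *
s=ctrl.get_state();p0=s['eef_pos'];R0=Ro.from_quat(s['eef_rot']).as_matrix();j=s['joint_positions']
g=p0+G*R0[:,2];print(s['ft_force'],s['finger_gap'],g)
a=p0+np.array([0,0,.13]);delta(a,R0,p0,R0);j=js(a,R0,j)
R=RR(UP,-tx)
b=tcp(tg+[0,0,.17],R);delta(b,R,a,R0);
for f in(.25,.5,.75,1):j=js(a+(b-a)*f,R,j)
```

```text
[-0.4926  0.7263 -2.0117] 0.3587825256229047 [0.5246 0.0379 0.1376]
xyz [0.0006, -0.0001, -0.13] dr [0.0, 0.0, 0.0]
  ik [ 0.02 -0.03  1.9   0.    1.28 -1.31] 0.0
xyz [-0.0668, -0.4343, 0.0552] dr [-0.0005, -0.0046, -0.2004]
  ik [-0.19 -0.03  1.93  0.    1.25 -1.72] 0.0
  ik [-0.39  0.01  1.91 -0.    1.22 -1.93] 0.0
  ik [-0.57  0.09  1.85  0.    1.2  -2.11] 0.0
  ik [-0.73  0.21  1.74  0.    1.19 -2.26] 0.0
```

send_rows([
  {"xyz": [0, 0, -0.02], "dr": [0, 0, 0]},
  {"xyz": [0, 0, -0.05], "dr": [0, 0, 0]},
  {"xyz": [0, 0, -0.09], "dr": [0, 0, 0]},
  {"xyz": [0, 0, -0.13], "dr": [0, 0, 0]},
  {"xyz": [0, 0, -0.13], "dr": [0, 0, 0]},
])

```text
time: 19.85
eef_pos: [0.5308, 0.0382, 0.2849]
eef_rot: [0.117, 0.993, 0.001, 0.007]
ft_force: [1.9, 0.1, -0.6]
finger_gap: 0.357
grip_force: 59.6
```

send_rows([
  {"xyz": [-0.006, -0.04, 0], "dr": [0, 0, -0.05]},
  {"xyz": [-0.013, -0.08, 0], "dr": [0, 0, -0.1]},
  {"xyz": [-0.019, -0.12, 0], "dr": [0, 0, -0.15]},
  {"xyz": [-0.025, -0.16, 0], "dr": [0, -0.005, -0.2]},
  {"xyz": [-0.031, -0.2, 0], "dr": [0, -0.005, -0.2]},
  {"xyz": [-0.037, -0.24, 0.01], "dr": [0, -0.005, -0.2]},
  {"xyz": [-0.043, -0.28, 0.02], "dr": [0, -0.005, -0.2]},
  {"xyz": [-0.049, -0.32, 0.03], "dr": [0, -0.005, -0.2]},
  {"xyz": [-0.055, -0.36, 0.04], "dr": [0, -0.005, -0.2]},
  {"xyz": [-0.061, -0.395, 0.05], "dr": [0, -0.005, -0.2]},
])

```text
time: 20.68
eef_pos: [0.4928, -0.363, 0.2243]
eef_rot: [0.017, 1.0, -0.001, 0.002]
ft_force: [1.0, 0.8, -2.0]
finger_gap: 0.36
grip_force: 59.9
```

Run:
```python
from plan import *
R=RR(UP,-tx);print(ctrl.get_state()['eef_pos']);delta(tcp(tg+[0,0,.08],R),R)
```

```text
[ 0.4928 -0.363   0.2243]
xyz [0.0035, -0.037, 0.0958] dr [-0.0015, 0.0035, -0.0009]
```

send_rows([
  {"xyz": [0.0035, -0.037, 0.02], "dr": [-0.001, 0.003, -0.001]},
  {"xyz": [0.0035, -0.037, 0.06], "dr": [-0.001, 0.003, -0.001]},
  {"xyz": [0.0035, -0.037, 0.096], "dr": [-0.001, 0.003, -0.001]},
  {"xyz": [0.0035, -0.037, 0.096], "dr": [-0.001, 0.003, -0.001]},
  {"xyz": [0.0035, -0.037, 0.096], "dr": [-0.001, 0.003, -0.001]},
])

```text
time: 21.1
eef_pos: [0.487, -0.3958, 0.1255]
eef_rot: [0.017, 1.0, 0.003, -0.003]
ft_force: [0.5, 0.0, -1.2]
finger_gap: 0.356
grip_force: 60.1
```

Run:
```python
from plan import *
s=ctrl.get_state();R=RR(UP,-tx);print(s['eef_pos'],s['ft_force'],R[:,1]);delta(tcp(tg,R),R)
```

```text
[ 0.487  -0.3958  0.1255] [ 0.5072  0.035  -1.1933] [ 0.034   0.9994 -0.    ]
xyz [-0.002, -0.0045, 0.0769] dr [0.005, -0.0055, 0.0004]
```

send_rows([
  {"xyz": [-0.002, -0.004, 0.02], "dr": [0.005, -0.005, 0]},
  {"xyz": [-0.002, -0.004, 0.04], "dr": [0.005, -0.005, 0]},
  {"xyz": [-0.002, -0.004, 0.056], "dr": [0.005, -0.005, 0]},
  {"xyz": [-0.002, -0.004, 0.066], "dr": [0.005, -0.005, 0]},
  {"xyz": [-0.002, -0.004, 0.071], "dr": [0.005, -0.005, 0]},
  {"xyz": [-0.002, -0.004, 0.074], "dr": [0.005, -0.005, 0]},
  {"xyz": [-0.002, -0.004, 0.074], "dr": [0.005, -0.005, 0]},
  {"xyz": [-0.002, -0.004, 0.074], "dr": [0.005, -0.005, 0]},
])

```text
time: 21.77
eef_pos: [0.4915, -0.402, 0.0555]
eef_rot: [0.017, 1.0, -0.003, 0.003]
ft_force: [0.4, -0.6, -2.6]
finger_gap: 0.358
grip_force: 60.1
```

Run:
```python
from plan import *
s=ctrl.get_state();R=RR(UP,-tx);print(s['eef_pos'],s['ft_force']);delta(tcp(tg,R),R)
```

```text
[ 0.4915 -0.402   0.0555] [ 0.359  -0.5794 -2.5996]
xyz [0.0032, 0.002, 0.007] dr [-0.0058, 0.0066, 0.0007]
```

send_rows([
  {"xyz": [0.002, 0.001, 0.002], "dr": [-0.003, 0.003, 0]},
  {"xyz": [0.002, 0.001, 0.004], "dr": [-0.003, 0.003, 0]},
  {"xyz": [0.002, 0.001, 0.004], "dr": [-0.003, 0.003, 0]},
  {"xyz": [0.002, 0.001, 0.004], "dr": [-0.003, 0.003, 0]},
])

```text
time: 22.1
eef_pos: [0.4885, -0.4004, 0.0499]
eef_rot: [0.017, 1.0, -0.001, 0.001]
ft_force: [-0.0, -0.2, -0.7]
finger_gap: 0.36
grip_force: 60.1
```

send_rows([
  {"xyz": [0, 0, 0.001], "dr": [0, 0, 0]},
  {"xyz": [0, 0, 0.002], "dr": [0, 0, 0]},
  {"xyz": [0, 0, 0.002], "dr": [0, 0, 0]},
  {"xyz": [0, 0, 0.002], "dr": [0, 0, 0]},
])

```text
time: 22.43
eef_pos: [0.4888, -0.4006, 0.0489]
eef_rot: [0.017, 1.0, -0.001, 0.001]
ft_force: [-1.7, 1.6, 5.7]
finger_gap: 0.358
grip_force: 60.8
```

Contact with the tray floor. Releasing, then retreating.

send_rows([
  {"xyz": [0, 0, 0], "dr": [0, 0, 0]},
  {"xyz": [0, 0, 0], "dr": [0, 0, 0]},
  {"xyz": [0, 0, 0], "dr": [0, 0, 0]},
  {"xyz": [0, 0, 0], "dr": [0, 0, 0]},
  {"xyz": [0, 0, 0], "dr": [0, 0, 0]},
], jaw=0.05)

```text
time: 22.85
eef_pos: [0.4886, -0.4004, 0.0477]
eef_rot: [0.017, 1.0, -0.001, 0.001]
ft_force: [-0.8, 0.5, -0.1]
finger_gap: 0.58
grip_force: 0.0
```

send_rows([
  {"xyz": [0, 0, -0.01], "dr": [0, 0, 0]},
  {"xyz": [0, 0, -0.03], "dr": [0, 0, 0]},
  {"xyz": [0, 0, -0.06], "dr": [0, 0, 0]},
  {"xyz": [0, 0, -0.1], "dr": [0, 0, 0]},
  {"xyz": [0, 0, -0.14], "dr": [0, 0, 0]},
  {"xyz": [0, 0, -0.18], "dr": [0, 0, 0]},
  {"xyz": [0, 0.04, -0.2], "dr": [0, 0, 0]},
  {"xyz": [0, 0.08, -0.2], "dr": [0, 0, 0]},
  {"xyz": [0, 0.12, -0.2], "dr": [0, 0, 0]},
  {"xyz": [0, 0.12, -0.2], "dr": [0, 0, 0]},
])

```text
time: 23.68
eef_pos: [0.4923, -0.2744, 0.2494]
eef_rot: [0.015, 1.0, 0.001, 0.002]
ft_force: [-0.2, -0.0, -0.6]
finger_gap: 0.585
grip_force: 0.0
```

Run:
```python
from plan import *
s=snap('scene','s9.png');snap('top','t9.png');print(s['eef_pos'],s['ft_force'])
e=-.13
for n in('scene','top'):
    print(n,'tray new',[proj(n,[.4884,-.400,z]).round(1).tolist() for z in(.003,.059)],'old',proj(n,[.479,-.3304,.059]).round(1))
    y_=y0*np.cos(e)-np.array([0,0,np.sin(e)]);a_=np.cross(x,y_);f=c-.115*y_;print('right floor/top',proj(n,f).round(1),proj(n,f+a_*.056).round(1),'left dish',proj(n,c+.115*y_).round(1))
# changes against before
for a,b,n in(('scene1','s9','scene'),('top1','t9','top'),('sc6','s9','scene'),('t6','t9','top')):
    d=cv2.absdiff(cv2.imread(f'pics/{a}.png'),cv2.imread(f'pics/{b}.png')).max(2)
    m=cv2.morphologyEx((d>45).astype(np.uint8),cv2.MORPH_OPEN,np.ones((3,3)));k,_,st,ce=cv2.connectedComponentsWithStats(m)
    print(a,b,[(st[i,:5].tolist()) for i in range(1,k) if st[i,4]>25])
t=cv2.imread('pics/t9.png',0);np.set_printoptions(linewidth=250)
print(t[240:284:2,456:522:3])
```

```text
[ 0.4923 -0.2744  0.2494] [-0.2398 -0.0007 -0.5856]
scene tray new [[451.5, 351.1], [454.2, 332.1]] old [424.1 325.1]
right floor/top [368.4 309.3] [371.4 291.4] left dish [303.3 265.3]
top tray new [[490.6, 262.2], [496.1, 260.7]] old [470. 265.]
right floor/top [417.6 270.4] [423.3 269.7] left dish [333.4 251.9]
scene1 s9 [[69, 0, 98, 158, 7184], [145, 0, 70, 71, 1713], [210, 0, 107, 85, 1821], [83, 35, 9, 11, 63], [345, 52, 4, 9, 30], [363, 60, 11, 6, 41], [379, 67, 15, 28, 229], [435, 74, 175, 93, 4877], [413, 84, 41, 41, 490], [594, 122, 21, 10, 74], [193, 126, 35, 16, 212], [172, 132, 59, 109, 2666], [416, 136, 19, 13, 178], [530, 138, 6, 7, 38], [615, 143, 25, 16, 162], [212, 145, 17, 9, 74], [398, 149, 36, 22, 529], [190, 150, 20, 10, 72], [213, 155, 14, 8, 47], [586, 155, 51, 51, 1924], [99, 163, 6, 16, 53], [562, 170, 17, 28, 248], [113, 173, 5, 9, 29], [398, 175, 34, 8, 135], [401, 182, 39, 61, 1034], [144, 197, 8, 8, 47], [105, 199, 23, 27, 259], [564, 205, 51, 63, 2241], [383, 206, 19, 37, 340], [112, 214, 43, 37, 735], [171, 229, 22, 16, 257], [147, 233, 8, 5, 29], [152
[... 5748 characters left out ...]
4  75  85  86  85  74  77  77  91  91  87  83  53  58 139 155]
 [103 110 100  78 135 167  89  82  79  81  82  81  79  80  89  92  87  86  73  86 188 230]
 [107 108  87  79  75  76  83  82  80  82  81  82  84  82  88  89  89  89  73 129 210 237]
 [109 106  64  60  58  58  61  65  66  66  62  62  62  62  66  66  67  70  61 143 145 215]
 [110 100  86  87  76  87  83  84  84  88  92  87  89  90  94  97  97  95  89  63  93 111]
 [115  90  91  92  91  92  95  90  92  94 100  99 103 107 104 108 104 108 121  73  98 108]
 [235  92  92  96  93  94  99  91 102 113 110 104  96 102 108 106 103 109  99  82 103 109]
 [240 138  95  94  93  92  97  88 102 117 111 112 108 115 116 117 115 111  71  90 107 108]]
```

send_rows([
  {"xyz": [0, -0.04, -0.03], "dr": [0, 0, 0]},
  {"xyz": [0.02, -0.08, -0.05], "dr": [0, 0, 0]},
  {"xyz": [0.04, -0.12, -0.05], "dr": [0, 0, 0]},
  {"xyz": [0.06, -0.16, -0.05], "dr": [0, 0, 0]},
  {"xyz": [0.08, -0.2, -0.05], "dr": [0, 0, 0]},
  {"xyz": [0.1, -0.24, -0.05], "dr": [0, 0, 0]},
  {"xyz": [0.12, -0.28, -0.05], "dr": [0, 0, 0]},
  {"xyz": [0.14, -0.31, -0.05], "dr": [0, 0, 0]},
  {"xyz": [0.14, -0.31, -0.05], "dr": [0, 0, 0]},
  {"xyz": [0.14, -0.31, -0.05], "dr": [0, 0, 0]},
])

```text
time: 24.62
eef_pos: [0.352, -0.5819, 0.2967]
eef_rot: [0.034, 0.999, -0.007, -0.008]
ft_force: [-0.1, -0.2, -0.2]
finger_gap: 0.584
grip_force: 0.0
```

Run:
```python
from h import *
s=snap('scene','s10.png');snap('top','t10.png');print(s['eef_pos'],s['time'])
for a,b,box in(('top1','t10',(290,130,530,330)),('scene1','s10',(280,200,480,400))):
    x0,y0,x1,y1=box
    d=cv2.absdiff(cv2.imread(f'pics/{a}.png'),cv2.imread(f'pics/{b}.png')).max(2)[y0:y1,x0:x1]
    m=cv2.morphologyEx((d>40).astype(np.uint8),cv2.MORPH_OPEN,np.ones((3,3)));k,_,st,ce=cv2.connectedComponentsWithStats(m)
    print(a,[(st[i,0]+x0,st[i,1]+y0,*st[i,2:5]) for i in range(1,k) if st[i,4]>20])
np.set_printoptions(linewidth=250)
t=cv2.imread('pics/t10.png',0);print(t[244:280:2,458:520:2])
print(t[252:290:2,400:440:2])
g=cv2.imread('pics/s10.png',0);print(g[280:316:2,350:392:2])
```

```text
[ 0.35200172 -0.58190828  0.29668906] 24.6167
top1 [(np.int32(511), np.int32(252), np.int32(19), np.int32(45), np.int32(551)), (np.int32(491), np.int32(255), np.int32(12), np.int32(12), np.int32(114)), (np.int32(411), np.int32(263), np.int32(9), np.int32(13), np.int32(86)), (np.int32(423), np.int32(278), np.int32(67), np.int32(52), np.int32(1486)), (np.int32(398), np.int32(321), np.int32(15), np.int32(9), np.int32(95)), (np.int32(350), np.int32(325), np.int32(6), np.int32(5), np.int32(27))]
scene1 [(np.int32(362), np.int32(287), np.int32(15), np.int32(26), np.int32(304)), (np.int32(362), np.int32(315), np.int32(14), np.int32(4), np.int32(42)), (np.int32(448), np.int32(328), np.int32(14), np.int32(15), np.int32(158)), (np.int32(403), np.int32(347), np.int32(13), np.int32(9), np.int32(95)), (np.int32(343), np.int32(357), np.int32(71), np.int32(27), np.int32(1218)), (np.int32(466), np.int32(357), np.int32(14), np.int32(35), np.int32(346)), (np.int32(416), np.int32(358), np.int32(28), np.int32(7), np.int32(154)), (np.int32(383), np.int32(391), np.int32(9), np.int32(8), np.int32(57)), (np
[... 4874 characters left out ...]
15]
 [252 254 184 190 229 228 199 124 131 135 141 132 119 216 110  96 105 128 124 112 112]
 [253 251 253 225 222 249 202 127 135 136 138 129 118 232 240 189 108 112 114 107  92]
 [236 253 246 223 252 253 148 129 137 136 137 130 149 250 232 214 170 115 113 106 103]
 [145 208 238 249 253 251 112 134 134 141 133 124 182 253 251 229 242 112 111 116  83]
 [193 158 248 254 251 254 126 131 134 135 135 129 144 253 250 247 224 167 102  80  66]
 [199 185 206 233 254 253 229 130 135 135 130 115 206 244 253 252 218 200  79  61 117]
 [133 122 102 230 255 253 253 225 204 188 195 218 221 234 247 253 237  94  67 106 127]
 [ 98 119 122 129 212 253 254 246 234 223 224 222 218 240 254 233 183  63  98 121 128]]
```

The tray's new blank shows a round top at (497,260), predicted (496,261), so it is upright. The old one is unmoved at (471,265). The lighter blank stands on the right dish, its top at (371,291), and the only other changes are shadows. Handing in.

```bash
python3 -c "
from workcell import ctrl
print(ctrl.finish_job())"
```

```text
the job is handed in; nothing more can be done
None
```

I handed the job in at about 25 s: the left side dropped, so that blank now stands upright in the tray beside the original one, and the lighter blank stands on the right dish; no verdict came back, but my last pictures showed nothing else moved.

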